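# Close the moulage kit case: pawl, lid, draw latch

### The job

Close up the open make-up case for transport: flip the pawl of the lid stay forward off the toothed quadrant until it stays over, then lower the lid all the way onto its gasket. Hook the loop of the draw latch into the keeper on the lid, let it hang there, and then press the latch lever down over centre until it snaps flat against the case and clamps the lid. Leave the bottle, jar, palette and pot where they stand.

Things in the scene. Friction and masses are not known exactly. Their poses are not given: they have to be found in the camera images.
- case: Black transport case with aluminium edges, 160 deep (x) x 240 wide (y) x 172 mm tall when shut; heavy, never moves. Origin: centre of its underside, z up. Its -x face (x = -80 mm) is the front with the latch; the lid is hinged along the rear (+x) edge; the lid stay is on the outside of the -y end wall (y = -120 mm). Box and lid part at z = 122 mm.
- lid (a joint): Lid, a 160 x 240 x 50 mm tray. Below 0.006 rad: clamped; 0.018: resting on the uncompressed gasket; starts 0.8 to 1.2 open. Stiff friction hinge: it stays where left; 2 to 6 N near its front edge lowers it. While the pawl leans on the quadrant it can be raised but not lowered past the next tooth (every 0.26 rad).
- lid_hinge (a point): Point on the lid's hinge axis (axis parallel to the case's y), mid-width, at the parting line: case x = +84, y = 0, z = 122 mm.
- lid_top_edge (a point): Point on the lid's flat outer (upper) face, mid-width, 30 mm in from its front edge: 134 mm from the hinge axis along the lid, 51.5 mm above the parting plane. Its axes: x along the lid from front to hinge, y the case's y, z out of the outer face. Push the lid shut here, from behind and above.
- pawl (a joint): Steel pawl standing outside the -y end wall, pivot pin along y at case x = +28, z = 56 mm. 0: leans 17 degrees to the rear, nose in the lid's toothed quadrant (starts up to 0.13, nose on a tooth). Grows as it swings to the case's front (-x); past about 0.35 rad it falls by its weight onto its stop at 0.72, clear of the teeth, and stays. Takes 1 N at its pin, up to 4 N if the lid bears on it.
- pawl_pin (a point): Thumb pin at the pawl's top, 98 mm above its pivot, about 150 mm above the table: steel bar 10 mm in diameter along the case's y, sticking out from case y = -131 to -167 mm; the point lies on its axis at y = -154. The end of the open lid (y = -120) rises beside and above it.
- latch_lever (a joint): Latch lever, steel plate 30 mm wide, 4 thick, 61 long from its pivot. 0 rad: straight down, flat on the case (shut); grows as its end swings out and up, to 2.5. Moves freely; the loop is pinned to it 14 mm from the pivot. With the loop hooked and the lid on the gasket it hangs at about 1.1. Closing takes up to 0.15 N m (4 N at 40 mm); below about 0.25 it snaps shut by itself.
- latch_pivot (a point): Axis of the lever's pivot pin (along the case's y), mid-width, 22 mm in front of the front face, 85 mm up: case x = -102, z = 85 mm.
- lever_end (a point): Outer face of the lever plate near its free end, mid-width, 56 mm from the pivot along the plate and 6 mm out from the plane through the pivot. A lip 13 mm deep stands out at the very end, 58 to 62 mm from the pivot.
- latch_loop (a joint): Wire loop hinged on the lever, 61 mm from pin to cross bar. 0: pointing straight up when the lever is at 0; grows as it swings outwards, to its stop at 1.95, where it droops in front of the case by its own weight. Swings freely. Lifting the bar drags the lever up after it.
- loop_bar (a point): Centre of the loop's cross bar: steel rod 8 mm in diameter, 52 long, along the case's y. Its flat ends stick out 5 mm past the side wires (4.4 mm thick, at y = -19 and +19), so it can be pinched by its ends, fingers closing along the case's y, and the loop pivots between them. The bar's axis can be 48 to 74 mm from the lever's pivot axis.
- keeper_seat (a point): Where the bar's centre lies when hooked: trough of the steel keeper on the lid, 18 mm out from the front face, 10 mm above the parting line. Keeper 26 mm wide along y; trough 11 mm wide, open at the top, between the keeper's back and a front lip whose top is 4.5 mm above this point: the bar comes over the lip from in front and drops in. Axes: the lid's.
- lid_pull (a point): Steel D-shaped pull fixed on the lid's front for lifting it, right above the keeper: 8 mm rod, 40 mm wide along y, standing out 46 mm from the front face, 163 mm above the table when shut (31 mm above keeper_seat). The point is the middle of its outer bar. It overhangs keeper and lever, so the hand must lean out from the case to get under it; the bar passes beneath it.
- lotion_bottle: White bottle with black cap, 72 mm in diameter, 200 mm tall, a bystander. Origin: centre of its base.
- gel_jar: Jar with green screw lid, 90 mm in diameter, 85 mm tall, a bystander. Origin: centre of its base.
- palette: White six-well mixing palette, 85 x 125 x 12 mm, lying flat, a bystander. Origin: centre of its underside.
- putty_pot: Small black pot, 56 mm in diameter, 30 mm tall, a bystander. Origin: centre of its base.

How it is judged:
By the outcome, as a careful person would: the job done as asked, in the order asked, and still so for the second after the job is handed in, with the robot touching nothing.
It also fails if it takes over 64 s, if anything falls off the work surface, if the arm or the gripper's body presses on something with over 40 N, if the wrist force passes 120 N, or if a joint passes its speed limit or range.

### The arm

A 6-joint arm with a two-finger parallel gripper is mounted at the origin on the work surface. World frame = base frame: x ahead of the robot, y to its left, z up, the work surface at z = 0. Lengths are in m, angles in rad, forces in N, time in s.
With the tool pointing down it reaches from about 0.35 to 0.85 m from the base axis. Payload 8.1 kg.
Tool frame: the origin (TCP) lies at the very end of the fingers, on their centre line; the grasp point (between the pads) lies 19 mm behind it (r.tcp_to_grasp is the distance from the TCP to the grasp point, in m); x points along the fingers, z is the direction in which the jaws open and shut, and the axes are right-handed (so a half turn about x gives the same grasp; the last joint's range is limited). The gripper opens to 93 mm and grips with 3 to 60 N. Pads are 15 mm wide; open, the fingers measure 128 mm over their backs; the gripper's body (75 mm by 188 mm) begins 65 mm behind the grasp point.
Start: joints at [-1.273, 0.13, 1.488, -0, 1.523, -0.085], TCP at [0.224, -0.557, 0.219] pointing down, gripper open.
Joint ranges: [-2.96, 2.96], [-0.89, 2.26], [0.02, 2.5], [-1.34, 4.48], [0, 2.73], [-2.66, 2.66]. Speed limits (rad/s): [2.39, 2.39, 2.79, 3.14, 3.14, 3.14].

### API

Orientations are given as a rotation vector (axis times angle).
In Python, from bench import r gives the robot as it stands.
- The arm moves only by the shell command python3 -m pendant 'ROWS' [FORCE]. ROWS is JSON, a list of rows, each an object of numbers: "wx", "wy", "wz": the turn, a rotation vector about the tool's x, y, z in degrees; "dx", "dy", "dz": the shift along the tool's x, y, z in mm; "grip": the closure, from 0 (fully open) to 1 (shut). In form: [{"wx": .., "wy": .., "wz": .., "dx": .., "dy": .., "dz": .., "grip": ..}, ...]. A call has 1 to 12 rows; each row is the pose to reach, as a shift and turn from the pose commanded when the call began, along the tool's axes at that moment; what a row does not reach only later rows make up. A row lasts 1/12 s, in which the tool goes at most 41.7 mm and 7.16 degrees, less where a joint would pass 70% of its speed; a pose out of reach is approached as far as the arm can. A call with a gripper value outside its range is refused whole. The fingers move at their own pace and stop on an object; FORCE is the grip in N (left out, the last holds). Time passes only in rows, so rows that repeat a pose let the fingers close. It gives the time, the measured TCP pose, the force and the opening at its end, in the units of the state.
- r.get_state(): the state, without advancing time (a new reading comes with each control period).
- r.grab_frame(name): name is "scene" or "top"; returns (picture, depth): 420x560x3 uint8, blue, green, red; 420x560 float32, m along the optical axis (not along the pixel's ray), 0 where there is no reading.
- r.camera_info(name): a dict with "intrinsics" (3x3 intrinsics, pixels), "R" (3x3) and "t" (3): a world point X has camera coordinates R X + t. Camera axes: x right, y down, z forward; pixel columns grow to the right and rows downward; lengths in m; the calibration is good to about 2 mm. A picture is of the moment at which its call begins. camera_info takes no time and is no camera call.
- r.sign_off(): hands the job in, once; it reports no verdict.
The state is a dict: "clock": time; "q": joint angles; "joint_vel": joint speeds; "joint_torque": joint torques, N m; "tool_pos": TCP position; "orientation": TCP orientation; "ft_force": force on the tool from outside, world axes, zero at the start; "wrist_torque": the same for the moment, N m; "width": finger opening in m.
Only numpy, scipy, OpenCV 4.12 (cv2) and the standard library are available. Lean on these libraries where they do the work, as an engineer would, in place of code of your own. Each camera call takes 0.05 s, during which the arm holds its last target. There are 200 camera calls.

## Working session

There is one attempt and no reset: what is moved stays moved. The work goes in short steps, Python scripts to look and compute and a shell command to move; the robot and the scene stay as the last step left them, time stands still between calls to the robot, and variables do not carry over. Pictures are saved under pics/ and viewed, about 8 in all and at most 12, crops included, and the job is handed in when it is done.

```bash
ls; mkdir -p pics
python3 - <<'E'
from bench import r
import cv2,numpy as np
for n in("scene","top"):
    p,d=r.grab_frame(n); cv2.imwrite(f"pics/{n}0.png",p); np.save(f"pics/{n}0.npy",d)
    c=r.camera_info(n); print(n,np.array(c["intrinsics"]).round(1).tolist(),np.array(c["R"]).round(3).tolist(),np.array(c["t"]).round(3).tolist())
print(r.get_state())
E
```

```text
pics
scene [[389.4, 0.0, 278.2], [0.0, 389.4, 204.3], [0.0, 0.0, 1.0]] [[0.428, 0.904, -0.019], [0.597, -0.298, -0.745], [-0.679, 0.308, -0.667]] [-0.213, -0.286, 1.705]
top [[415.0, 0.0, 278.8], [0.0, 415.0, 207.7], [0.0, 0.0, 1.0]] [[-0.017, -1.0, -0.012], [-0.998, 0.018, -0.067], [0.068, 0.011, -0.998]] [-0.027, 0.592, 1.247]
{'clock': 0.1, 'q': array([-1.27338106e+00,  1.31082410e-01,  1.48914409e+00,  2.45506911e-05,
        1.52301617e+00, -8.54005945e-02]), 'joint_vel': array([-8.44552907e-04, -2.12107099e-03, -3.29269678e-03, -7.48199839e-05,
       -1.18841375e-03, -1.39054146e-03]), 'joint_torque': array([ 8.72255659e-04, -5.61337531e+01, -4.93096519e+01,  7.70957675e-02,
        2.89961306e-02, -3.65018548e-05]), 'tool_pos': array([ 0.22400024, -0.55607156,  0.21770872]), 'orientation': array([ 0.92379426,  1.36762926, -0.92205319]), 'ft_force': array([ 0.81918413, -0.96792267,  0.01209553]), 'wrist_torque': array([ 0.00183338,  0.00714677, -0.02508152]), 'width': 0.09335953869633128}
```

View pics/scene0.png

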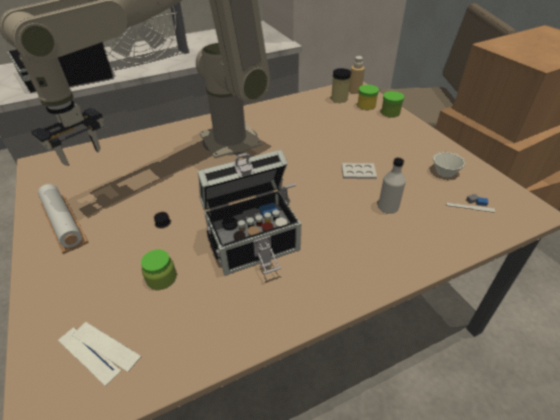

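View pics/top0.png

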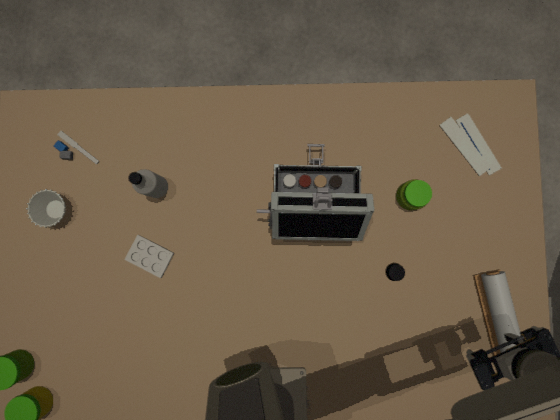

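```bash
cat > h.py <<'E'
from bench import r
import cv2,numpy as np
from scipy.spatial.transform import Rotation as Ro
def cam(n):
    c=r.camera_info(n); return np.array(c["intrinsics"]),np.array(c["R"]),np.array(c["t"])
def cloud(n,d):
    K,R,t=cam(n); v,u=np.mgrid[:420,:560]
    c=np.stack([(u-K[0,2])/K[0,0]*d,(v-K[1,2])/K[1,1]*d,d],-1)
    return (c-t)@R
def proj(n,X):
    K,R,t=cam(n); c=np.atleast_2d(X)@R.T+t; p=c@K.T; return p[:,:2]/p[:,2:]
E
python3 - <<'E'
from h import *
a=cv2.imread("pics/scene0.png")[140:290,180:330]; b=cv2.imread("pics/top0.png")[130:260,245:385]
cv2.imwrite("pics/c0.png",np.hstack([cv2.resize(a,(400,400),interpolation=cv2.INTER_CUBIC)[:371],cv2.resize(b,(400,371),interpolation=cv2.INTER_CUBIC)]))
P=cloud("top",np.load("pics/top0.npy")); 
for v in range(140,250,6): print(v,[tuple((P[v,u]*1000).round().astype(int).tolist()) for u in (268,285,300,317,340,352,362)])
E
```

```text
140 [(807, -7, -4), (804, -60, 3), (805, -107, -3), (803, -160, 1), (802, -232, 0), (801, -270, 0), (801, -301, -2)]
146 [(787, -7, 0), (787, -60, -3), (785, -107, 0), (773, -156, 51), (783, -232, -2), (781, -269, 2), (781, -300, 3)]
152 [(768, -6, 0), (767, -60, 1), (766, -106, 1), (766, -160, -2), (763, -231, 4), (763, -269, -1), (763, -300, -1)]
158 [(749, -6, -1), (748, -59, 0), (747, -106, 0), (730, -152, 88), (745, -231, -2), (744, -268, 2), (744, -300, -4)]
164 [(730, -6, 1), (729, -59, 1), (729, -106, -2), (728, -159, -3), (726, -230, 2), (725, -267, 0), (725, -299, 0)]
170 [(506, -51, 1283), (699, -58, 70), (698, -102, 71), (696, -152, 78), (693, -217, 90), (506, -51, 1283), (705, -298, 2)]
176 [(692, -5, 1), (676, -58, 107), (676, -101, 101), (674, -149, 107), (678, -219, 76), (677, -254, 76), (687, -298, -2)]
182 [(673, -5, 2), (660, -57, 98), (658, -100, 108), (657, -149, 104), (656, -214, 108), (659, -253, 79), (668, -297, -1)]
188 [(655, -5, -1), (645, -57, 75), (644, -101, 78), (619, -133, 290), (642, -218, 77), (641, -253, 77), (649, -296, 0)]
194 [(636, -4, 1), (608,
[... 520 characters left out ...]
9, -92, 252), (548, -134, 255), (547, -191, 257), (547, -221, 255), (546, -244, 260)]
224 [(539, -9, 148), (536, -55, 225), (535, -93, 224), (534, -136, 227), (533, -194, 226), (533, -224, 229), (532, -249, 235)]
230 [(525, -3, -3), (521, -55, 190), (520, -94, 195), (519, -138, 194), (518, -198, 198), (518, -229, 196), (517, -254, 204)]
236 [(506, -2, -4), (505, -54, 160), (505, -95, 162), (504, -140, 166), (503, -202, 166), (502, -233, 173), (502, -259, 172)]
242 [(488, -2, 1), (487, -54, 0), (486, -101, 1), (485, -153, 3), (484, -224, -3), (483, -261, -2), (483, -291, -1)]
248 [(469, -2, 0), (468, -54, -4), (467, -100, -1), (466, -153, -3), (465, -223, -3), (465, -260, 2), (464, -291, -1)]
```

View pics/c0.png

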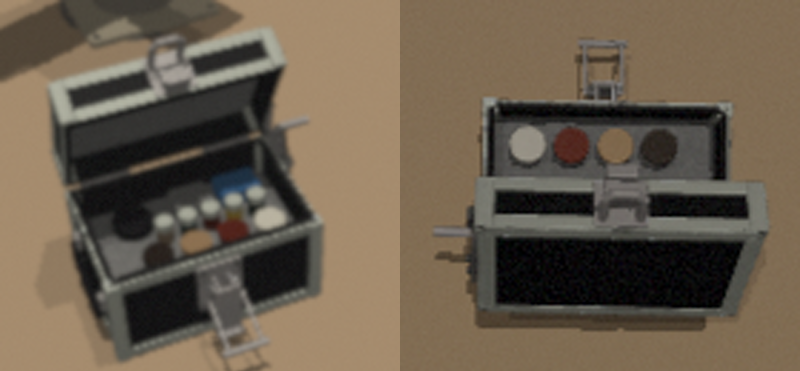

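```bash
cat > fit.py <<'E'
from h import *
from scipy.optimize import least_squares
def T(p,X):
    c,s=np.cos(p[2]),np.sin(p[2]); d=X-[p[0],p[1],0]; return np.stack([c*d[:,0]+s*d[:,1],-s*d[:,0]+c*d[:,1],d[:,2]],-1)
def lidf(q,phi): # case -> lid frame (along from hinge to front, y, above parting)
    a=84e-3-q[:,0]; b=q[:,2]-.122; c,s=np.cos(phi),np.sin(phi)
    return np.stack([c*a+s*b,q[:,1],-s*a+c*b],-1)
if __name__=="__main__":
    A=cloud("top",np.load("pics/top0.npy")).reshape(-1,3); B=cloud("scene",np.load("pics/scene0.npy")).reshape(-1,3)
    p=np.array([.62,-.148,np.pi,1.2])
    def sets(p,g):
        o=[]
        for C in (A,B):
            q=T(p,C); l=lidf(q,p[3])
            m=(abs(q[:,0]+.08)<g)&(abs(q[:,1])<.11)&(q[:,2]>.01)&(q[:,2]<.11)&(abs(q[:,1])>.03)&(C is B); o.append((C[m],'f'))
            m=(abs(l[:,2]-.05)<g)&(abs(l[:,1])<.11)&(l[:,0]>.02)&(l[:,0]<.15); o.append((C[m],'o'))
            m=(abs(l[:,0]-.164)<g)&(abs(l[:,1])<.11)&(abs(l[:,1])>.03)&(l[:,2]>.008)&(l[:,2]<.045); o.append((C[m],'l'))
        return o
    def res(p,S,yr):
        z=[]
        for C,k in S:
            if len(C)<20: continue
            q=T(p,C); l=lidf(q,p[3]); e={'f':q[:,0]+.08,'o':l[:,2]-.05,'l':l[:,0]-.164}[k]; z.append(e)
        return np.concatenate(z+[[0.1*(p[1]-yr)]])
    for g in (.04,.03,.02,.012,.008,.008):
        S=sets(p,g); yr=p[1]
        s=least_squares(res,p,args=(S,yr),loss='soft_l1',f_scale=.003); p=s.x
        # y extents
        ys=[]
        for n,C in(("top",A),("scene",B)):
            q=T(p,C); l=lidf(q,p[3])
            m=(abs(l[:,0]-.164)<.01)&(l[:,2]>.008)&(l[:,2]<.045)&(abs(l[:,1])<.16)
            if m.sum()>50: ys.append((n+'lid',l[m,1].min(),l[m,1].max()))
            m=(abs(q[:,0]+.08)<.01)&(q[:,2]>.02)&(q[:,2]<.11)&(abs(q[:,1])<.16)
            if m.sum()>50: ys.append((n+'front',q[m,1].min(),q[m,1].max()))
        off=np.mean([(a+b)/2 for _,a,b in ys]); 
        c,sn=np.cos(p[2]),np.sin(p[2]); p[:2]+=off*np.array([-sn,c])
    print(p,[(len(C),k,) for C,k in S],ys)
    for C,k in S:
        if len(C)>20:
            q=T(p,C); l=lidf(q,p[3]); e={'f':q[:,0]+.08,'o':l[:,2]-.05,'l':l[:,0]-.164}[k]; print(k,len(C),e.mean()*1e3,e.std()*1e3)
    np.save("p.npy",p)
    # pawl pin and loop
    for n,C in(("top",A),("scene",B)):
        q=T(p,C); m=(q[:,1]<-.135)&(q[:,1]>-.172)&(abs(q[:,0]-.02)<.08)&(q[:,2]>.1)&(q[:,2]<.2); print(n,'pin',m.sum(),(q[m].mean(0)*1e3).round(1) if m.any() else 0, (C[m].mean(0)*1e3).round(1))
        m=(q[:,0]<-.105)&(q[:,0]>-.2)&(abs(q[:,1])<.03)&(q[:,2]>.03)&(q[:,2]<.15); print(n,'latch',(q[m]*1e3).round().astype(int)[::3].tolist())
    K=[]
    for n,img in(("top","top"),("scene","scene")):
        pass
E
python3 fit.py
```

```text
[ 0.62100464 -0.14474993  3.10388257  1.09991215] [(0, 'f'), (2037, 'o'), (874, 'l'), (1161, 'f'), (0, 'o'), (677, 'l')] [('toplid', np.float64(-0.12238634552096347), np.float64(0.12470811370312299)), ('topfront', np.float64(-0.10711520086926785), np.float64(0.10900981539812543)), ('scenelid', np.float64(-0.12501196282319735), np.float64(0.12336821709627394)), ('scenefront', np.float64(-0.12599288128316236), np.float64(0.123418850705833))]
o 2037 -0.1367733255713109 1.0376561371262234
l 874 0.31590359945387586 1.828313145575774
f 1161 0.32587502978207517 1.5582732017612306
l 677 0.07260498192746986 2.0691992246873556
top pin 50 [  49.5 -149.5  151.6] [577.2   6.5 151.6]
top latch [[-158, -25, 51], [-159, -16, 48], [-158, -7, 52], [-158, 2, 54], [-158, 11, 54], [-158, 20, 54], [-154, -25, 54], [-156, -16, 49], [-155, -7, 53], [-155, 2, 52], [-155, 11, 51], [-156, 20, 51], [-153, -19, 48], [-154, -9, 44], [-152, -1, 52], [-153, 8, 49], [-153, 17, 51], [-149, -19, 52], [-145, -19, 54], [-142, 20, 57], [-135, -19, 60], [-132, 19, 61], [-125, -19, 63], [-122, 19, 68], [-115, -19, 68], [-1
[... 800 characters left out ...]
 50], [-114, 19, 67], [-110, 9, 57], [-108, -1, 50], [-107, -11, 44], [-130, -20, 65], [-109, 12, 53], [-110, 3, 49], [-108, -10, 42], [-129, -21, 59], [-107, 8, 45], [-106, -1, 39], [-107, -10, 36], [-124, 20, 65], [-106, 5, 38], [-108, -7, 34], [-136, -18, 59], [-106, 8, 35], [-108, 0, 33], [-129, 19, 61], [-139, -19, 53], [-131, 17, 58], [-137, 19, 61], [-146, -23, 50], [-151, -18, 54], [-142, 18, 57], [-156, -21, 54], [-145, 17, 56], [-155, -13, 52], [-158, -21, 52], [-145, 20, 53], [-154, -4, 51], [-158, -11, 52], [-158, -20, 48], [-157, 6, 55], [-159, -2, 53], [-158, -11, 47], [-156, 15, 54], [-158, 7, 52], [-157, -2, 46], [-155, 18, 50], [-159, 10, 50], [-157, 22, 49], [-158, 13, 46]]
```

```bash
cat > g.py <<'E'
from h import *
import sys
p=np.load("p.npy")
Rc=Ro.from_euler('z',p[2]).as_matrix(); tc=np.array([p[0],p[1],0])
def W(c): return Rc@(np.array(c)/1000)+tc      # case mm -> world m
def C(w): return Rc.T@(np.array(w)-tc)*1000
def frame(d,j):
    x=Rc@np.array(d,float); x/=np.linalg.norm(x); z=Rc@np.array(j,float); z-=x*(x@z); z/=np.linalg.norm(z)
    return np.stack([x,np.cross(z,x),z],1)
def now():
    s=r.get_state(); return np.array(s["tool_pos"]),Ro.from_rotvec(s["orientation"]).as_matrix(),s
def rows(targets,world=False):
    """targets: (case pos mm, dir, jaw) ; prints shift/turn in tool axes from the present pose"""
    t0,R0,s=now(); print("now case",C(t0).round(1),"dir",(Rc.T@R0[:,0]).round(2),"jaw",(Rc.T@R0[:,2]).round(2),"q",s["q"].round(2),"F",(Rc.T@s["ft_force"]).round(1),"w",round(s["width"]*1e3,1),"t",round(s["clock"],2))
    for c,d,j in targets:
        c=np.array(c,float)
        best=None
        for sg in (1,-1):
            w=Ro.from_matrix(R0.T@frame(d,np.array(j)*sg)).as_rotvec(degrees=True)
            if best is None or np.linalg.norm(w)<np.linalg.norm(best): best=w
        dd=R0.T@(W(c)-t0)*1e3
        print(c,"w",best.round(1),"d",dd.round(1),"steps",max(np.linalg.norm(best)/7.16,np.linalg.norm(dd)/41.7).round(1))
def tilt(deg,axis):  # lean of the approach direction
    a=np.radians(deg); return {'+x':(np.sin(a),0,-np.cos(a)),'-x':(-np.sin(a),0,-np.cos(a)),'+y':(0,np.sin(a),-np.cos(a))}[axis]
E
python3 - <<'E'
from g import *
print([a for a in dir(r) if a[0]!='_'])
d=tilt(18,'+y'); j=(1,0,0)
print(C([.38,.02,.28]),W([95,-155,137]),W([95,-165,250]))
rows([(C([.37,.03,.28]),d,j),((95,-158,250),d,j),((95,-155,137),d,j),((15,-155,137),d,j)])
E
```

```text
['IKError', 'camera_info', 'get_state', 'grab_frame', 'sign_off', 'tcp_to_grasp']
[ 247.044565   -155.54664915  280.        ] [0.53191586 0.01372148 0.137     ] [0.53229287 0.02371437 0.25      ]
now case [381.2 426.  217.7] dir [ 0. -0. -1.] jaw [-0.41  0.91 -0.  ] q [-1.27  0.13  1.49  0.    1.52 -0.09] F [-0.9  0.9  0. ] w 93.4 t 0.1
[ 257.41446711 -165.16252823  280.        ] w [-65.3 -10.4 -16. ] d [ -61.4  354.4 -489.2] steps 14.6
[  95. -158.  250.] w [-65.3 -10.4 -16. ] d [ -31.5  499.7 -416.3] steps 15.6
[  95. -155.  137.] w [-65.3 -10.4 -16. ] d [  81.5  498.5 -413.4] steps 15.7
[  15. -155.  137.] w [-65.3 -10.4 -16. ] d [  81.4  571.5 -380.7] steps 16.6
```

```bash
python3 -m pendant '[{"dx":-61,"dy":354,"dz":-489,"wx":-65.3,"wy":-10.4,"wz":-16,"grip":1},{"dx":-61,"dy":354,"dz":-489,"wx":-65.3,"wy":-10.4,"wz":-16,"grip":1},{"dx":-61,"dy":354,"dz":-489,"wx":-65.3,"wy":-10.4,"wz":-16,"grip":1},{"dx":-61,"dy":354,"dz":-489,"wx":-65.3,"wy":-10.4,"wz":-16,"grip":1},{"dx":-61,"dy":354,"dz":-489,"wx":-65.3,"wy":-10.4,"wz":-16,"grip":1},{"dx":-61,"dy":354,"dz":-489,"wx":-65.3,"wy":-10.4,"wz":-16,"grip":1},{"dx":-61,"dy":354,"dz":-489,"wx":-65.3,"wy":-10.4,"wz":-16,"grip":1},{"dx":-61,"dy":354,"dz":-489,"wx":-65.3,"wy":-10.4,"wz":-16,"grip":1},{"dx":-61,"dy":354,"dz":-489,"wx":-65.3,"wy":-10.4,"wz":-16,"grip":1},{"dx":-61,"dy":354,"dz":-489,"wx":-65.3,"wy":-10.4,"wz":-16,"grip":1},{"dx":-61,"dy":354,"dz":-489,"wx":-65.3,"wy":-10.4,"wz":-16,"grip":1},{"dx":-61,"dy":354,"dz":-489,"wx":-65.3,"wy":-10.4,"wz":-16,"grip":1}]' 20
python3 - <<'E'
from g import *
d=tilt(18,'+y'); j=(1,0,0)
rows([(C([.37,.03,.28]),d,j),((95,-158,250),d,j),((95,-155,137),d,j),((15,-155,137),d,j)])
E
```

```text
clock: 1.1
tool_pos: [0.3436, -0.0729, 0.2691]
orientation: [-0.219, 1.56, -0.277]
ft_force: [-0.0, -0.4, -0.7]
width: 0.0177
now case [279.9 -61.4 269.1] dir [-0.    0.31 -0.95] jaw [-1. -0.  0.] q [-0.02 -0.61  2.05 -0.32  1.69 -0.02] F [-0.   0.4 -0.7] w 17.7 t 1.1
[ 257.41446711 -165.16252823  280.        ] w [-0.   0.1  0.1] d [-42.6  95.3  22.6] steps 2.6
[  95. -158.  250.] w [-0.   0.1  0.1] d [-11.5  97.8 184.9] steps 5.0
[  95. -155.  137.] w [-0.   0.1  0.1] d [ 96.8 130.  184.7] steps 5.9
[  15. -155.  137.] w [-0.   0.1  0.1] d [ 97.  130.  264.7] steps 7.4
```

```bash
python3 -m pendant '[{"dx":-42,"dy":95,"dz":20,"grip":1},{"dx":-42,"dy":95,"dz":20,"grip":1},{"dx":-42,"dy":95,"dz":20,"grip":1},{"dx":-12,"dy":98,"dz":175,"grip":1},{"dx":-12,"dy":98,"dz":175,"grip":1},{"dx":-12,"dy":98,"dz":175,"grip":1},{"dx":-12,"dy":98,"dz":175,"grip":1},{"dx":-12,"dy":98,"dz":175,"grip":1},{"dx":-12,"dy":98,"dz":175,"grip":1},{"dx":-12,"dy":98,"dz":175,"grip":1}]'
python3 - <<'E'
from g import *
d=tilt(18,'+y'); j=(1,0,0)
rows([((95,-158,250),d,j),((95,-155,137),d,j),((50,-155,137),d,j),((15,-155,137),d,j)])
E
```

```text
now case [279.9 -61.4 269.1] dir [-0.    0.31 -0.95] jaw [-1. -0.  0.] q [-0.02 -0.61  2.05 -0.32  1.69 -0.02] F [-0.   0.4 -0.7] w 17.7 t 1.1
[  95. -158.  250.] w [-0.   0.1  0.1] d [-11.5  97.8 184.9] steps 5.0
[  95. -155.  137.] w [-0.   0.1  0.1] d [ 96.8 130.  184.7] steps 5.9
[  50. -155.  137.] w [-0.   0.1  0.1] d [ 96.9 130.  229.7] steps 6.7
[  15. -155.  137.] w [-0.   0.1  0.1] d [ 97.  130.  264.7] steps 7.4invalid input at $[0]: expected keys wx, wy, wz, dx, dy, dz, grip
```

```bash
python3 -m pendant '[{"wx":0,"wy":0,"wz":0,"dx":-42,"dy":95,"dz":20,"grip":1},{"wx":0,"wy":0,"wz":0,"dx":-42,"dy":95,"dz":20,"grip":1},{"wx":0,"wy":0,"wz":0,"dx":-42,"dy":95,"dz":20,"grip":1},{"wx":0,"wy":0,"wz":0,"dx":-12,"dy":98,"dz":175,"grip":1},{"wx":0,"wy":0,"wz":0,"dx":-12,"dy":98,"dz":175,"grip":1},{"wx":0,"wy":0,"wz":0,"dx":-12,"dy":98,"dz":175,"grip":1},{"wx":0,"wy":0,"wz":0,"dx":-12,"dy":98,"dz":175,"grip":1},{"wx":0,"wy":0,"wz":0,"dx":-12,"dy":98,"dz":175,"grip":1},{"wx":0,"wy":0,"wz":0,"dx":-12,"dy":98,"dz":175,"grip":1}]'
python3 - <<'E'
from g import *
d=tilt(18,'+y'); j=(1,0,0)
rows([((95,-158,250),d,j),((95,-155,137),d,j),((50,-155,137),d,j),((15,-155,137),d,j)])
E
```

```text
clock: 1.85
tool_pos: [0.5223, 0.0147, 0.2472]
orientation: [-0.218, 1.567, -0.278]
ft_force: [-1.0, -0.2, 0.3]
width: 0.0004
now case [ 104.6 -155.6  247.2] dir [ 0.    0.31 -0.95] jaw [-1.  0. -0.] q [ 0.15 -0.02  1.63 -0.31  1.6   0.19] F [1.  0.3 0.3] w 0.4 t 1.85
[  95. -158.  250.] w [ 0.  -0.3  0.1] d [-3.4  1.4  9.6] steps 0.2
[  95. -155.  137.] w [ 0.  -0.3  0.1] d [104.9  33.7  10.1] steps 2.7
[  50. -155.  137.] w [ 0.  -0.3  0.1] d [104.7  33.7  55.1] steps 3.0
[  15. -155.  137.] w [ 0.  -0.3  0.1] d [104.5  33.7  90.1] steps 3.4
```

```bash
python3 -m pendant '[{"wx":0,"wy":0,"wz":0,"dx":50,"dy":17,"dz":8,"grip":1},{"wx":0,"wy":0,"wz":0,"dx":105,"dy":34,"dz":8,"grip":1},{"wx":0,"wy":0,"wz":0,"dx":105,"dy":34,"dz":8,"grip":1},{"wx":0,"wy":0,"wz":0,"dx":105,"dy":34,"dz":20,"grip":1},{"wx":0,"wy":0,"wz":0,"dx":105,"dy":34,"dz":32,"grip":1},{"wx":0,"wy":0,"wz":0,"dx":105,"dy":34,"dz":44,"grip":1},{"wx":0,"wy":0,"wz":0,"dx":105,"dy":34,"dz":56,"grip":1},{"wx":0,"wy":0,"wz":0,"dx":105,"dy":34,"dz":68,"grip":1},{"wx":0,"wy":0,"wz":0,"dx":105,"dy":34,"dz":80,"grip":1},{"wx":0,"wy":0,"wz":0,"dx":105,"dy":34,"dz":92,"grip":1},{"wx":0,"wy":0,"wz":0,"dx":105,"dy":34,"dz":92,"grip":1}]'
python3 - <<'E'
from g import *
d=tilt(18,'+y'); j=(1,0,0)
rows([((80,-160,250),d,j)])
a,D=r.grab_frame("scene"); b,D2=r.grab_frame("top")
np.save("pics/s1.npy",D);np.save("pics/t1.npy",D2)
cv2.imwrite("pics/c1.png",np.hstack([cv2.resize(a[120:290,180:350],(400,400)),cv2.resize(b[120:260,230:370],(400,400))]))
E
```

```text
clock: 2.77
tool_pos: [0.6155, 0.0114, 0.1411]
orientation: [-0.217, 1.559, -0.277]
ft_force: [0.1, -0.8, -0.5]
width: 0.0003
now case [  11.4 -155.9  141.1] dir [-0.    0.31 -0.95] jaw [-1.  0.  0.] q [ 0.12  0.28  1.5  -0.31  1.42  0.22] F [-0.1  0.8 -0.5] w 0.3 t 2.77
[  80. -160.  250.] w [-0.1  0.2  0. ] d [-105.   -29.9  -68.3] steps 3.1
```

View pics/c1.png

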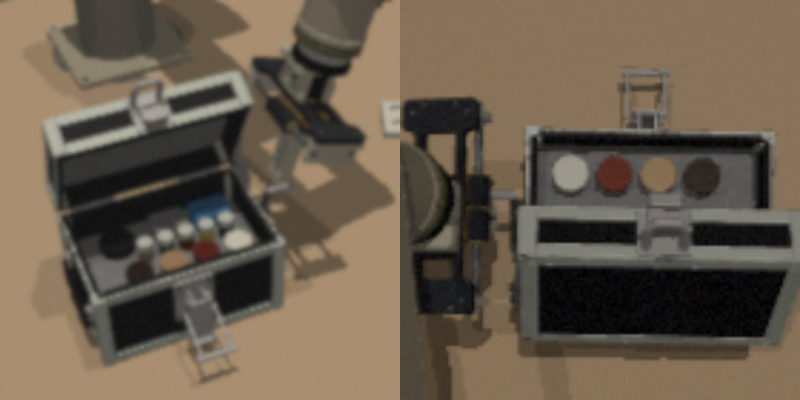

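```bash
python3 -m pendant '[{"wx":0,"wy":0,"wz":0,"dx":-5,"dy":-5,"dz":-30,"grip":1},{"wx":0,"wy":0,"wz":0,"dx":-40,"dy":-30,"dz":-60,"grip":1},{"wx":0,"wy":0,"wz":0,"dx":-80,"dy":-30,"dz":-80,"grip":1},{"wx":0,"wy":0,"wz":0,"dx":-115,"dy":-30,"dz":-100,"grip":1},{"wx":0,"wy":0,"wz":0,"dx":-155,"dy":-30,"dz":-120,"grip":1},{"wx":0,"wy":0,"wz":0,"dx":-195,"dy":-30,"dz":-140,"grip":1},{"wx":0,"wy":0,"wz":0,"dx":-195,"dy":-30,"dz":-160,"grip":1},{"wx":0,"wy":0,"wz":0,"dx":-195,"dy":-30,"dz":-160,"grip":1}]'
python3 - <<'E'
from g import *
d=tilt(40,'-x'); j=(0,1,0)
rows([((200,-60,340),d,j),((150,0,310),d,j)])
b,D2=r.grab_frame("top"); np.save("pics/t2.npy",D2); cv2.imwrite("pics/t2.png",b)
P=cloud("top",D2).reshape(-1,3); q=T=(P-tc)@Rc*1000
m=(q[:,1]<-135)&(q[:,1]>-172)&(abs(q[:,0])<90)&(q[:,2]>100)&(q[:,2]<170); print("pin",m.sum(),np.median(q[m],0))
E
```

```text
clock: 3.53
tool_pos: [0.4537, 0.0509, 0.3403]
orientation: [-0.215, 1.554, -0.275]
ft_force: [0.3, -0.2, -0.8]
width: 0.0004
now case [ 174.6 -189.2  340.3] dir [-0.01  0.31 -0.95] jaw [-1.   -0.    0.01] q [ 0.25 -0.2   1.63 -0.31  1.79  0.23] F [-0.3  0.2 -0.8] w 0.4 t 3.53
[200. -60. 340.] w [-79.3 -43.4 -17. ] d [  39.8 -122.9  -25.5] steps 12.8
[150.   0. 310.] w [-79.3 -43.4 -17. ] d [  87.2 -170.7   24.2] steps 12.8
pin 56 [ -11.39214508 -147.59089774  147.81319239]
```

```bash
python3 -m pendant '[{"wx":-79.3,"wy":-43.4,"wz":-17,"dx":40,"dy":-123,"dz":-35,"grip":1},{"wx":-79.3,"wy":-43.4,"wz":-17,"dx":40,"dy":-123,"dz":-35,"grip":1},{"wx":-79.3,"wy":-43.4,"wz":-17,"dx":40,"dy":-123,"dz":-35,"grip":1},{"wx":-79.3,"wy":-43.4,"wz":-17,"dx":40,"dy":-123,"dz":-35,"grip":1},{"wx":-79.3,"wy":-43.4,"wz":-17,"dx":40,"dy":-123,"dz":-35,"grip":1},{"wx":-79.3,"wy":-43.4,"wz":-17,"dx":40,"dy":-123,"dz":-35,"grip":1},{"wx":-79.3,"wy":-43.4,"wz":-17,"dx":40,"dy":-123,"dz":-35,"grip":1},{"wx":-79.3,"wy":-43.4,"wz":-17,"dx":40,"dy":-123,"dz":-35,"grip":1},{"wx":-79.3,"wy":-43.4,"wz":-17,"dx":40,"dy":-123,"dz":-35,"grip":1},{"wx":-79.3,"wy":-43.4,"wz":-17,"dx":40,"dy":-123,"dz":-35,"grip":1},{"wx":-79.3,"wy":-43.4,"wz":-17,"dx":40,"dy":-123,"dz":-35,"grip":1},{"wx":-79.3,"wy":-43.4,"wz":-17,"dx":40,"dy":-123,"dz":-35,"grip":1}]'
python3 -m pendant '[{"wx":0,"wy":0,"wz":0,"dx":0,"dy":0,"dz":0,"grip":1}]'
python3 - <<'E'
from g import *
j=(0,1,0)
def L(phi,off=0):
    return np.array([84-134*np.cos(phi)+(51.5+off)*np.sin(phi),0,122+134*np.sin(phi)+(51.5+off)*np.cos(phi)])
rows([(L(1.1,25),tilt(40,'-x'),j)]+[(L(f,-3),tilt(a,'-x'),j) for f,a in((1.1,40),(1.0,38),(.9,36),(.8,34),(.7,31),(.6,28),(.5,25),(.4,22),(.3,18),(.2,15),(.1,12),(.018,10))])
E
```

```text
clock: 4.58
tool_pos: [0.4594, -0.0866, 0.3409]
orientation: [-1.312, 0.902, 0.626]
ft_force: [0.2, -0.3, -1.0]
width: 0.0004
clock: 4.67
tool_pos: [0.4588, -0.0889, 0.3404]
orientation: [-1.311, 0.905, 0.625]
ft_force: [-0.1, -0.9, 0.5]
width: 0.0005
now case [164.2 -49.7 340.4] dir [-0.53  0.08 -0.84] jaw [-0.17 -0.99  0.01] q [-0.39 -0.89  2.16  0.11  1.32 -1.75] F [0.  0.9 0.5] w 0.5 t 4.67
[ 91.39548277   0.         276.12188954] w [-8.2 -5.2 -7.3] d [ 97.  -33.  -37.5] steps 2.6
[ 66.44167669   0.         263.42119814] w [-8.2 -5.2 -7.3] d [121.  -46.9 -33.5] steps 3.2
[ 52.41083378   0.         260.9617738 ] w [-8.3 -5.  -5.3] d [130.5 -57.2 -31.2] steps 3.5
[ 38.69561937   0.         257.11388935] w [-8.4 -4.9 -3.3] d [141.1 -66.5 -28.9] steps 3.8
[ 25.43307136   0.         251.91599158] w [-8.4 -4.7 -1.3] d [152.5 -74.7 -26.7] steps 4.1
[ 12.75570473   0.         245.42001617] w [-8.6 -4.5  1.7] d [164.7 -81.7 -24.7] steps 4.4
[  0.79018756   0.         237.69086876] w [-8.7 -4.3  4.6] d [177.6 -87.5 -22.8] steps 4.8
[-10.34392467   0.         228.80577642] w [-8.8 -4.1  7.6] d [191.  -91.9 -21. ] steps 5.1
[-20.53538359   0.         218.85351608] w [-8.9 -3.8 10.6] d [204.8 -95.  -19.4] steps 5.4
[-29.68235952   0.         207.93352742] w [-9.  -3.5 14.6] d [218.9 -96.7 -18. ] steps 5.8
[-37.69345889   0.         196.15491935] w [-9.1 -3.3 17.6] d [233.1 -97.  -16.8] steps 6.1
[-44.48863744   0.         183.63537985] w [-9.2 -3.  20.6] d [247.3 -95.9 -15.8] steps 6.4
[-49.10533973   0.         172.90401297] w [-9.3 -2.9 22.6] d [258.8 -94.  -15.2] steps 6.6
```

```bash
python3 -m pendant '[{"wx":-8,"wy":-5,"wz":0,"dx":97,"dy":-33,"dz":-37,"grip":1},{"wx":-8,"wy":-5,"wz":0,"dx":97,"dy":-33,"dz":-37,"grip":1},{"wx":-8,"wy":-5,"wz":0,"dx":97,"dy":-33,"dz":-37,"grip":1},{"wx":-8,"wy":-5,"wz":0,"dx":97,"dy":-33,"dz":-37,"grip":1},{"wx":-8,"wy":-5,"wz":0,"dx":97,"dy":-33,"dz":-37,"grip":1}]'
cat >> g.py <<'E'
def L(phi,off=0):
    return np.array([84-134*np.cos(phi)+(51.5+off)*np.sin(phi),0,122+134*np.sin(phi)+(51.5+off)*np.cos(phi)])
E
python3 - <<'E'
from g import *
j=(0,1,0)
rows([(L(f,-3),tilt(a,'-x'),j) for f,a in((1.1,32),(1.0,32),(.9,32),(.8,30),(.7,28),(.6,26),(.5,24),(.4,22),(.3,18),(.2,15),(.1,12),(.018,10))])
E
```

```text
clock: 5.08
tool_pos: [0.5286, -0.1384, 0.2724]
orientation: [-1.384, 0.809, 0.752]
ft_force: [0.8, -0.3, 0.4]
width: 0.0002
now case [ 92.5  -2.8 272.4] dir [-0.53 -0.01 -0.85] jaw [-0.01 -1.    0.02] q [-0.53 -0.59  2.11  0.29  1.14 -2.11] F [-0.8  0.3  0.4] w 0.2 t 5.08
[ 66.44167669   0.         263.42119814] w [-1.2  0.5  0.3] d [ 21.5 -17.3  -2.7] steps 0.7
[ 52.41083378   0.         260.9617738 ] w [-1.2  0.5  0.3] d [ 31.1 -27.9  -2.5] steps 1.0
[ 38.69561937   0.         257.11388935] w [-1.2  0.5  0.3] d [ 41.7 -37.4  -2.4] steps 1.3
[ 25.43307136   0.         251.91599158] w [-1.1  0.5  2.3] d [ 53.1 -45.8  -2.4] steps 1.7
[ 12.75570473   0.         245.42001617] w [-1.1  0.5  4.3] d [ 65.4 -53.1  -2.3] steps 2.0
[  0.79018756   0.         237.69086876] w [-1.1  0.5  6.3] d [ 78.3 -59.1  -2.3] steps 2.4
[-10.34392467   0.         228.80577642] w [-1.1  0.6  8.3] d [ 91.8 -63.8  -2.3] steps 2.7
[-20.53538359   0.         218.85351608] w [-1.1  0.6 10.3] d [105.6 -67.1  -2.4] steps 3.0
[-29.68235952   0.         207.93352742] w [-1.1  0.6 14.3] d [119.8 -69.   -2.4] steps 3.3
[-37.69345889   0.         196.15491935] w [-1.1  0.6 17.3] d [134.  -69.5  -2.5] steps 3.6
[-44.48863744   0.         183.63537985] w [-1.1  0.7 20.3] d [148.2 -68.5  -2.7] steps 3.9
[-49.10533973   0.         172.90401297] w [-1.   0.7 22.3] d [159.8 -66.7  -2.8] steps 4.2
```

```bash
python3 -m pendant '[{"wx":-1,"wy":0,"wz":0,"dx":21,"dy":-17,"dz":-2,"grip":1},{"wx":-1,"wy":0,"wz":0,"dx":31,"dy":-28,"dz":-2,"grip":1},{"wx":-1,"wy":0,"wz":0,"dx":42,"dy":-37,"dz":-2,"grip":1},{"wx":-1,"wy":0,"wz":2,"dx":53,"dy":-46,"dz":-2,"grip":1},{"wx":-1,"wy":0,"wz":4,"dx":65,"dy":-53,"dz":-2,"grip":1},{"wx":-1,"wy":0,"wz":6,"dx":78,"dy":-59,"dz":-2,"grip":1},{"wx":-1,"wy":0,"wz":8,"dx":92,"dy":-64,"dz":-2,"grip":1},{"wx":-1,"wy":0,"wz":10,"dx":106,"dy":-67,"dz":-2,"grip":1},{"wx":-1,"wy":0,"wz":14,"dx":120,"dy":-69,"dz":-2,"grip":1},{"wx":-1,"wy":0,"wz":17,"dx":127,"dy":-69,"dz":-2,"grip":1},{"wx":-1,"wy":0,"wz":17,"dx":127,"dy":-69,"dz":-2,"grip":1}]'
python3 - <<'E'
from g import *
j=(0,1,0)
rows([(L(f,o),tilt(a,'-x'),j) for f,a,o in((.2,15,-2),(.1,12,-2),(.018,10,0),(.018,10,-2))])
E
```

```text
clock: 6.0
tool_pos: [0.6577, -0.1441, 0.2093]
orientation: [-1.304, 1.02, 0.984]
ft_force: [0.4, 0.5, 0.1]
width: 0.0007
now case [-36.7  -2.  209.3] dir [-0.27 -0.01 -0.96] jaw [ 0.01 -1.    0.  ] q [-0.34  0.07  1.59  0.09  1.22 -1.9 ] F [-0.4 -0.5  0.1] w 0.7 t 6.0
[-37.49478956   0.         197.13498593] w [0.3 0.3 0.7] d [11.9  2.5 -2.1] steps 0.3
[-44.38880402   0.         184.63038401] w [0.3 0.3 3.7] d [25.8 -0.8 -2.2] steps 0.6
[-49.05134264   0.         175.90352698] w [0.3 0.3 5.7] d [35.5 -2.9 -2.2] steps 0.9
[-49.0873407    0.         173.90385097] w [0.3 0.3 5.7] d [37.4 -2.4 -2.2] steps 0.9
```

Run:
```python
from g import *
b,D2=r.grab_frame("top"); cv2.imwrite("pics/t3.png",cv2.resize(b[100:270,220:400],(540,510)))
a,D=r.grab_frame("scene"); np.save("pics/s3.npy",D)
q=(cloud("top",D2).reshape(-1,3)-tc)@Rc*1000
m=(abs(q[:,1])<110)&(abs(q[:,1])>60)&(q[:,0]>-90)&(q[:,0]<70)&(q[:,2]>130)&(q[:,2]<320)
print(m.sum(), np.polyfit(q[m,0],q[m,2],1))
```

```text
703 [ -0.22220569 198.32894367]
```

View pics/t3.png

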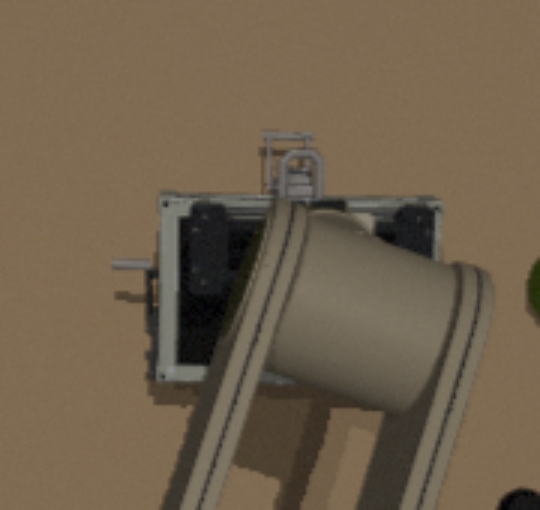

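```bash
python3 -m pendant '[{"wx":0,"wy":0,"wz":1,"dx":12,"dy":2,"dz":-2,"grip":1},{"wx":0,"wy":0,"wz":3,"dx":20,"dy":1,"dz":-2,"grip":1},{"wx":0,"wy":0,"wz":4,"dx":27,"dy":-1,"dz":-2,"grip":1},{"wx":0,"wy":0,"wz":5,"dx":32,"dy":-2,"dz":-2,"grip":1},{"wx":0,"wy":0,"wz":6,"dx":35,"dy":-3,"dz":-2,"grip":1},{"wx":0,"wy":0,"wz":6,"dx":37,"dy":-3,"dz":-2,"grip":1},{"wx":0,"wy":0,"wz":6,"dx":37,"dy":-3,"dz":-2,"grip":1}]'
python3 - <<'E'
from g import *
j=(0,1,0)
rows([(L(f,o),tilt(a,'-x'),j) for f,a,o in((.018,10,0),(.018,10,-2))])
E
```

```text
clock: 6.68
tool_pos: [0.6697, -0.1477, 0.1754]
orientation: [-1.262, 1.094, 1.061]
ft_force: [-5.6, 0.0, 5.8]
width: 0.0008
now case [-48.8   1.1 175.4] dir [-0.17 -0.01 -0.99] jaw [ 0.01 -1.    0.  ] q [-0.32  0.22  1.48  0.06  1.28 -1.87] F [5.6 0.2 5.8] w 0.8 t 6.68
[-49.05134264   0.         175.90352698] w [ 0.4  0.3 -0.1] d [-0.4 -0.4  1.1] steps 0.1
[-49.0873407    0.         173.90385097] w [ 0.4  0.3 -0.1] d [ 1.5 -0.1  1.1] steps 0.1
```

```bash
python3 -m pendant '[{"wx":0,"wy":0,"wz":0,"dx":2,"dy":1,"dz":0,"grip":1},{"wx":0,"wy":0,"wz":0,"dx":4,"dy":2,"dz":0,"grip":1},{"wx":0,"wy":0,"wz":0,"dx":4,"dy":2,"dz":0,"grip":1}]'
python3 - <<'E'
from g import *
rows([])
E
```

```text
clock: 6.93
tool_pos: [0.6699, -0.1477, 0.1745]
orientation: [-1.265, 1.09, 1.057]
ft_force: [-6.4, 3.9, 15.8]
width: 0.0006
now case [-49.    1.1 174.5] dir [-0.18 -0.01 -0.98] jaw [ 0.01 -1.    0.  ] q [-0.32  0.21  1.49  0.06  1.27 -1.88] F [ 6.6 -3.6 15.8] w 0.6 t 6.93
```

```bash
python3 -m pendant '[{"wx":0,"wy":0,"wz":0,"dx":-30,"dy":0,"dz":0,"grip":1},{"wx":0,"wy":0,"wz":0,"dx":-70,"dy":0,"dz":0,"grip":1},{"wx":0,"wy":0,"wz":0,"dx":-105,"dy":0,"dz":0,"grip":1},{"wx":0,"wy":0,"wz":0,"dx":-105,"dy":0,"dz":0,"grip":1}]'
python3 - <<'E'
from g import *
b,D2=r.grab_frame("top")
a,D=r.grab_frame("scene"); np.save("pics/s4.npy",D); np.save("pics/t4.npy",D2)
cv2.imwrite("pics/s4.png",cv2.resize(a[150:300,190:340],(600,600),interpolation=cv2.INTER_CUBIC))
for n,d in(("top",D2),("scene",D)):
    q=(cloud(n,d).reshape(-1,3)-tc)@Rc*1000
    m=(abs(q[:,1])<110)&(q[:,1]>30 if n=="scene" else abs(q[:,1])>60)&(q[:,0]>-78)&(q[:,0]<70)&(q[:,2]>130)&(q[:,2]<200)
    print(n,m.sum(), np.polyfit(q[m,0],q[m,2],1) if m.sum()>30 else 0)
    m=(abs(q[:,1])<30)&(q[:,0]<-115)&(q[:,0]>-135)&(q[:,2]>150)&(q[:,2]<175); print("pull",m.sum(),q[m].mean(0),q[m].min(0),q[m].max(0))
    m=(abs(q[:,1])<35)&(q[:,0]<-150)&(q[:,0]>-165)&(q[:,2]>35)&(q[:,2]<65); print("bar",m.sum(),np.median(q[m],0),q[m].min(0),q[m].max(0))
d=tilt(30,'+x');B=np.array([-156,0,50.]);u=np.array(d);j=(0,1,0)
rows([((-150,0,290),d,j),((-230,0,260),d,j),(B-70*u,d,j),(B+11*u,d,j)])
E
```

```text
clock: 7.27
tool_pos: [0.6531, -0.1488, 0.2845]
orientation: [-1.271, 1.087, 1.049]
ft_force: [0.9, 0.1, 1.7]
width: 0.0005
top 685 [-2.40704945e-02  1.73447956e+02]<stdin>:9: RuntimeWarning: Mean of empty slice.
  ret = um.true_divide(
Traceback (most recent call last):
ValueError: zero-size array to reduction operation minimum which has no identity
```

View pics/s4.png

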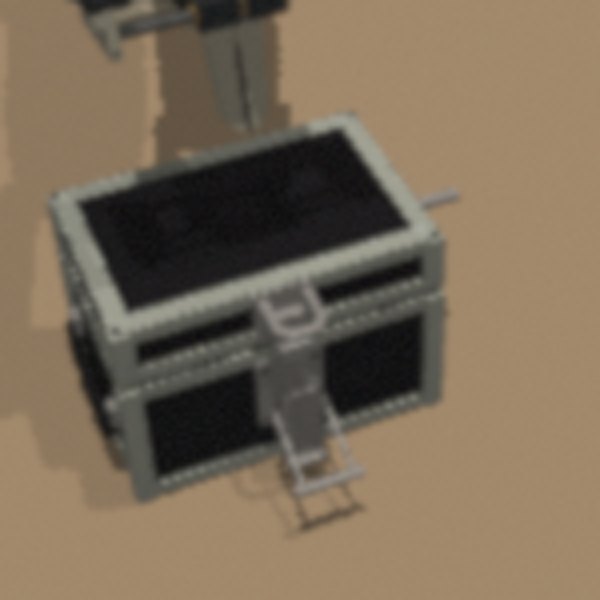

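Lid is shut on the gasket (slope about 0.02). The loop still droops in front. Next I move over to the front.

Run:
```python
from g import *
for n,f in(("top","pics/t4.npy"),("scene","pics/s4.npy")):
    q=(cloud(n,np.load(f)).reshape(-1,3)-tc)@Rc*1000
    for nm,m in(("pull",(abs(q[:,1])<30)&(q[:,0]<-112)&(q[:,0]>-138)&(q[:,2]>148)&(q[:,2]<178)),("bar",(abs(q[:,1])<35)&(q[:,0]<-150)&(q[:,0]>-166)&(q[:,2]>35)&(q[:,2]<65))):
        if m.sum(): print(n,nm,m.sum(),np.median(q[m],0).round(1),q[m].min(0).round(),q[m].max(0).round())
d=tilt(30,'+x');B=np.array([-156,0,50.]);u=np.array(d);j=(0,1,0)
rows([((-150,0,290),d,j),((-230,0,260),d,j),(B-70*u,d,j),(B+11*u,d,j)])
```

```text
top bar 16 [-155.8  -15.9   51.3] [-158.  -25.   45.] [-152.   -7.   56.]
scene pull 46 [-119.7    0.4  170.4] [-125.  -19.  163.] [-112.   19.  174.]
scene bar 55 [-156.9   -0.9   51.5] [-163.  -26.   47.] [-150.   25.   57.]
now case [-30.6   2.3 277. ] dir [-0.18 -0.   -0.98] jaw [ 0.01 -1.    0.  ] q [-0.33  0.12  1.4   0.06  1.45 -1.87] F [ 0.8  0.2 -0.8] w 0.6 t 7.37
[-150.    0.  290.] w [ 0.5  0.1 40.2] d [   8.3 -119.8    1.4] steps 5.6
[-230.    0.  260.] w [ 0.5  0.1 40.2] d [  51.9 -193.3    0.6] steps 5.6
[-191.            0.          110.62177826] w [ 0.5  0.1 40.2] d [ 192.1 -128.5    0.5] steps 5.6
[-150.5           0.           40.47372056] w [ 0.5  0.1 40.2] d [254.  -76.2   0.6] steps 6.4
```

```bash
python3 -m pendant '[{"wx":0,"wy":0,"wz":14,"dx":5,"dy":-60,"dz":1,"grip":0.25},{"wx":0,"wy":0,"wz":27,"dx":8,"dy":-120,"dz":1,"grip":0.25},{"wx":0,"wy":0,"wz":40,"dx":30,"dy":-160,"dz":1,"grip":0.25},{"wx":0,"wy":0,"wz":40,"dx":52,"dy":-193,"dz":1,"grip":0.25},{"wx":0,"wy":0,"wz":40,"dx":52,"dy":-193,"dz":1,"grip":0.25},{"wx":0,"wy":0,"wz":40,"dx":52,"dy":-193,"dz":1,"grip":0.25},{"wx":0,"wy":0,"wz":40,"dx":52,"dy":-193,"dz":1,"grip":0.25}]'
python3 - <<'E'
from g import *
d=tilt(30,'+x');B=np.array([-157.5,-.5,49]);u=np.array(d);j=(0,1,0)
rows([((-230,0,260),d,j),(B-70*u,d,j),(B+11*u,d,j)])
E
```

```text
clock: 7.95
tool_pos: [0.7735, -0.1547, 0.2729]
orientation: [-1.103, 1.339, 1.318]
ft_force: [1.3, -0.5, 0.6]
width: 0.0422
now case [-152.8    4.1  272.9] dir [ 0.17 -0.   -0.99] jaw [ 0.01 -1.    0.  ] q [-0.25  0.98  0.26 -0.04  2.07 -1.81] F [-1.3  0.5  0.6] w 42.2 t 7.95
[-230.    0.  260.] w [ 0.9 -0.  20.3] d [ -0.3 -78.4   3. ] steps 2.8
[-192.5          -0.5         109.62177826] w [ 0.9 -0.  20.3] d [154.2 -66.8   3.4] steps 4.0
[-152.           -0.5          39.47372056] w [ 0.9 -0.  20.3] d [230.2 -38.7   3.7] steps 5.6
```

```bash
cat > k.py <<'E'
import numpy as np
from g import W,tilt,Rc
D=[((.13108,1.48914,1.52302),(.5995,.2177)),((.22,1.48,1.28),(.6858,.1754)),((.07,1.59,1.22),(np.hypot(.6577,.1441),.2093)),((.98,.26,2.07),(np.hypot(.7735,.1547),.2729)),((.12,1.40,1.45),(np.hypot(*W([-30.6,2.3,277])[:2]),.277))]
A=[];b=[]
for (a,e,w),(rr,z) in D:
    A+= [[np.sin(a),np.sin(a+e),np.sin(a+e+w),1,0],[np.cos(a),np.cos(a+e),np.cos(a+e+w),0,1]]; b+=[rr,z]
s=np.linalg.lstsq(np.array(A),np.array(b),rcond=None); l1,l2,lt,r0,h=s[0]
if __name__=="__main__":
    print(s[0].round(3),"res",(np.array(A)@s[0]-b).round(3))
    for c,t in(((-192,0,110),30),((-152,0,39),30),((-152,0,39),20),((-170,0,70),30),((-230,0,180),30),((-180,0,180),15),((-200,0,150),20),((-93,0,136),30),((-160,0,75),30),((-130,0,135),30),((-112,0,35),38),((-150,0,45),38)):
        d=Rc@np.array(tilt(t,'+x')); w=W(c)-lt*d; R=np.hypot(np.hypot(*w[:2])-r0,w[2]-h); print(c,t,"wrist dist",R.round(3),"max",(l1+l2).round(3))
E
python3 k.py
```

```text
[ 0.39   0.578  0.359 -0.024  0.22 ] res [ 0.004  0.001  0.006 -0.004 -0.001  0.001 -0.003 -0.002 -0.007  0.005]
(-192, 0, 110) 30 wrist dist 1.048 max 0.967
(-152, 0, 39) 30 wrist dist 0.998 max 0.967
(-152, 0, 39) 20 wrist dist 0.946 max 0.967
(-170, 0, 70) 30 wrist dist 1.02 max 0.967
(-230, 0, 180) 30 wrist dist 1.1 max 0.967
(-180, 0, 180) 15 wrist dist 0.98 max 0.967
(-200, 0, 150) 20 wrist dist 1.016 max 0.967
(-93, 0, 136) 30 wrist dist 0.958 max 0.967
(-160, 0, 75) 30 wrist dist 1.011 max 0.967
(-130, 0, 135) 30 wrist dist 0.993 max 0.967
(-112, 0, 35) 38 wrist dist 0.995 max 0.967
(-150, 0, 45) 38 wrist dist 1.034 max 0.967
```

Run:
```python
from g import *
import k
d=tilt(15,'+x');B=np.array([-157.5,-.5,49]);u=np.array(d);j=(0,1,0)
for c in (B-60*u,B+10*u,np.array([-168,0,85])+10*u,np.array([-127,0,147])+10*u,np.array([-98,0,148])+10*u):
    w=W(c)-k.lt*(Rc@u); print(np.hypot(np.hypot(*w[:2])-k.r0,w[2]-k.h).round(3))
rows([((-168,-.5,190),d,j),(B-60*u,d,j),(B+10*u,d,j)])
```

```text
0.953
0.921
0.938
0.915
0.888
now case [-152.8    4.1  272.9] dir [ 0.17 -0.   -0.99] jaw [ 0.01 -1.    0.  ] q [-0.25  0.98  0.26 -0.04  2.07 -1.81] F [-1.3  0.5  0.6] w 42.2 t 7.95
[-168.    -0.5  190. ] w [0.9 0.1 5.3] d [ 79.2 -29.1   4.1] steps 2.0
[-173.02914271   -0.5         106.95554958] w [0.9 0.1 5.3] d [160.2 -48.    3.6] steps 4.0
[-154.91180955   -0.5          39.34074174] w [0.9 0.1 5.3] d [229.9 -41.6   3.6] steps 5.6
```

```bash
python3 -m pendant '[{"wx":1,"wy":0,"wz":3,"dx":38,"dy":-15,"dz":4,"grip":0.25},{"wx":1,"wy":0,"wz":4,"dx":75,"dy":-29,"dz":4,"grip":0.25},{"wx":1,"wy":0,"wz":4,"dx":100,"dy":-38,"dz":4,"grip":0.25},{"wx":1,"wy":0,"wz":4,"dx":130,"dy":-42,"dz":4,"grip":0.25},{"wx":1,"wy":0,"wz":4,"dx":150,"dy":-46,"dz":4,"grip":0.25},{"wx":1,"wy":0,"wz":4,"dx":150,"dy":-46,"dz":4,"grip":0.25},{"wx":1,"wy":0,"wz":4,"dx":150,"dy":-46,"dz":4,"grip":0.25}]'
python3 - <<'E'
from g import *
d=tilt(15,'+x');B=np.array([-157.5,-.5,49]);u=np.array(d);j=(0,1,0)
rows([(B-40*u,d,j),(B+10*u,d,j)])
E
```

```text
clock: 8.53
tool_pos: [0.7915, -0.1497, 0.1149]
orientation: [-1.049, 1.399, 1.359]
ft_force: [-0.3, 0.2, 0.4]
width: 0.0697
now case [-170.6   -1.5  114.9] dir [ 0.24 -0.   -0.97] jaw [-0. -1.  0.] q [-0.23  1.16  0.28 -0.05  1.95 -1.77] F [ 0.3 -0.1  0.4] w 69.7 t 8.53
[-167.8527618    -0.5          87.63703305] w [-0.1  0.1  1. ] d [27.2 -3.9 -1.1] steps 0.7
[-154.91180955   -0.5          39.34074174] w [-0.1  0.1  1. ] d [77.1 -3.1 -1.2] steps 1.9
```

```bash
python3 -m pendant '[{"wx":0,"wy":0,"wz":1,"dx":27,"dy":-4,"dz":-1,"grip":0.25},{"wx":0,"wy":0,"wz":1,"dx":52,"dy":-3,"dz":-1,"grip":0.25},{"wx":0,"wy":0,"wz":1,"dx":77,"dy":-3,"dz":-1,"grip":0.25},{"wx":0,"wy":0,"wz":1,"dx":77,"dy":-3,"dz":-1,"grip":0.25}]'
python3 -m pendant '[{"wx":0,"wy":0,"wz":0,"dx":0,"dy":0,"dz":0,"grip":0.42},{"wx":0,"wy":0,"wz":0,"dx":0,"dy":0,"dz":0,"grip":0.55},{"wx":0,"wy":0,"wz":0,"dx":0,"dy":0,"dz":0,"grip":0.55},{"wx":0,"wy":0,"wz":0,"dx":0,"dy":0,"dz":0,"grip":0.55},{"wx":0,"wy":0,"wz":0,"dx":0,"dy":0,"dz":0,"grip":0.55}]' 20
python3 - <<'E'
from g import *
a,D=r.grab_frame("scene"); np.save("pics/s5.npy",D)
cv2.imwrite("pics/s5.png",cv2.resize(a[180:290,210:320],(600,600),interpolation=cv2.INTER_CUBIC))
d=tilt(15,'+x');B=np.array([-157.5,-.5,49]);u=np.array(d);j=(0,1,0)
rows([(B+10*u,d,j)])
E
```

```text
clock: 8.87
tool_pos: [0.7752, -0.15, 0.0385]
orientation: [-1.038, 1.412, 1.372]
ft_force: [-0.6, -0.0, -2.9]
width: 0.0694
clock: 9.28
tool_pos: [0.7805, -0.1512, 0.0469]
orientation: [-1.048, 1.405, 1.361]
ft_force: [3.2, -0.9, 8.0]
width: 0.0508
now case [-159.6    0.4   46.9] dir [ 0.25  0.   -0.97] jaw [-0. -1. -0.] q [-0.23  1.12  0.46 -0.05  1.81 -1.77] F [-3.1  1.2  6.9] w 51.0 t 9.33
[-154.91180955   -0.5          39.34074174] w [-0.1 -0.   0.7] d [8.5 2.7 0.9] steps 0.2
```

View pics/s5.png

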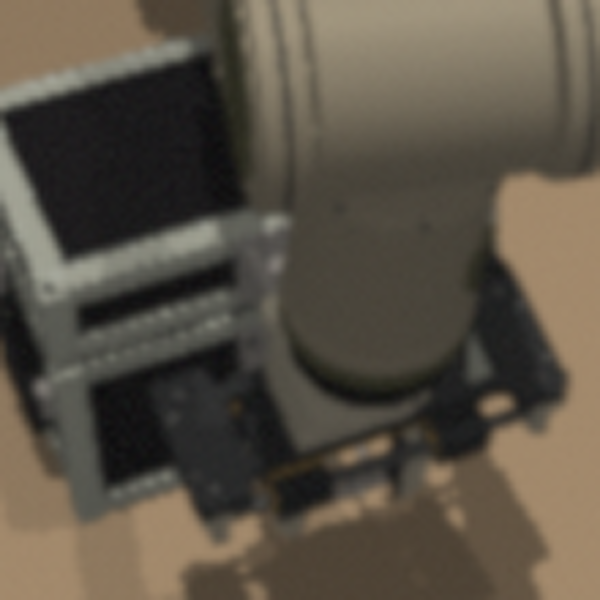

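```bash
python3 -m pendant '[{"wx":0,"wy":0,"wz":0,"dx":-6,"dy":-2,"dz":0,"grip":0.55},{"wx":0,"wy":0,"wz":0,"dx":-12,"dy":-4,"dz":0,"grip":0.55},{"wx":0,"wy":0,"wz":0,"dx":-12,"dy":-4,"dz":0,"grip":0.55}]'
python3 - <<'E'
from g import *
rows([])
q=(cloud("scene",r.grab_frame("scene")[1]).reshape(-1,3)-tc)@Rc*1000
m=(abs(q[:,1])<60)&(q[:,0]<-130)&(q[:,0]>-200)&(q[:,2]>20)&(q[:,2]<90); print(q[m].round().astype(int)[::6].tolist())
E
```

```text
clock: 9.58
tool_pos: [0.7857, -0.1514, 0.0562]
orientation: [-1.045, 1.408, 1.365]
ft_force: [-6.9, -0.7, 2.3]
width: 0.051
now case [-164.8    0.4   56.2] dir [ 0.25 -0.   -0.97] jaw [-0. -1. -0.] q [-0.23  1.15  0.39 -0.05  1.85 -1.77] F [6.9 0.9 2.3] w 51.0 t 9.58
[[-142, -22, 64], [-183, -37, 89], [-182, -32, 86], [-165, -27, 65], [-179, -39, 75], [-164, -24, 61], [-177, -37, 69], [-164, -12, 62], [-174, -26, 66], [-161, -1, 60], [-174, -26, 63], [-164, -3, 59], [-167, 39, 70], [-178, 32, 70], [-173, 28, 59]]
```

```bash
python3 -m pendant '[{"wx":0,"wy":0,"wz":0,"dx":0,"dy":0,"dz":0,"grip":0.25},{"wx":0,"wy":0,"wz":0,"dx":0,"dy":0,"dz":0,"grip":0.25},{"wx":0,"wy":0,"wz":0,"dx":0,"dy":0,"dz":0,"grip":0.25},{"wx":0,"wy":0,"wz":0,"dx":0,"dy":0,"dz":0,"grip":0.25},{"wx":0,"wy":0,"wz":0,"dx":0,"dy":0,"dz":0,"grip":0.25}]'
python3 - <<'E'
from g import *
d=tilt(15,'+x');B=np.array([-158,-.5,48.7]);u=np.array(d);j=(0,1,0)
rows([(B+10*u,d,j)])
q=(cloud("scene",r.grab_frame("scene")[1]).reshape(-1,3)-tc)@Rc*1000
m=(abs(q[:,1])<60)&(q[:,0]<-130)&(q[:,0]>-200)&(q[:,2]>20)&(q[:,2]<90); print(q[m].round().astype(int)[::6].tolist())
E
```

```text
clock: 10.05
tool_pos: [0.7851, -0.1506, 0.0534]
orientation: [-1.044, 1.408, 1.367]
ft_force: [0.1, 0.0, 0.6]
width: 0.0695
now case [-164.2   -0.4   53.4] dir [ 0.25 -0.   -0.97] jaw [-0. -1.  0.] q [-0.23  1.15  0.39 -0.05  1.84 -1.77] F [-0.1 -0.   0.6] w 69.5 t 10.05
[-155.41180955   -0.5          39.04074174] w [-0.1  0.1  0.4] d [16.1  4.9  0.1] steps 0.4
[[-138, -20, 56], [-171, -37, 75], [-181, -50, 80], [-178, -46, 75], [-182, -38, 79], [-156, -22, 53], [-179, -42, 68], [-161, -17, 56], [-174, -41, 59], [-155, -10, 49], [-176, -37, 59], [-157, -3, 51], [-158, 7, 53], [-177, 34, 71], [-175, 43, 64], [-174, 40, 57]]
```

```bash
python3 -m pendant '[{"wx":0,"wy":0,"wz":0,"dx":8,"dy":5,"dz":0,"grip":0.25},{"wx":0,"wy":0,"wz":0,"dx":16,"dy":5,"dz":0,"grip":0.25},{"wx":0,"wy":0,"wz":0,"dx":16,"dy":5,"dz":0,"grip":0.25},{"wx":0,"wy":0,"wz":0,"dx":16,"dy":5,"dz":0,"grip":0.42},{"wx":0,"wy":0,"wz":0,"dx":16,"dy":5,"dz":0,"grip":0.55},{"wx":0,"wy":0,"wz":0,"dx":16,"dy":5,"dz":0,"grip":0.55},{"wx":0,"wy":0,"wz":0,"dx":16,"dy":5,"dz":0,"grip":0.55},{"wx":0,"wy":0,"wz":0,"dx":16,"dy":5,"dz":0,"grip":0.55}]' 20
python3 - <<'E'
from g import *
d=tilt(15,'+x');B=np.array([-158,-.5,48.7]);u=np.array(d);j=(0,1,0);O=10*u
t0,R0,s=now(); print("bar rel", )
P=np.array([-102,0,85])
# arc at radius 66 around the lever pivot
pts=[(P+66*np.array([-np.cos(a),0,np.sin(a)])) for a in np.radians([-25,-15,-5,5,15,25,35,45,55,62])]
rows([(B+O,d,j)]+[(q+O,d,j) for q in pts]+[((x,-.5,z)+O,d,j) for x,z in((-125,148),(-115,149),(-106,149),(-99,149),(-98,142),(-98,136))])
E
```

```text
clock: 10.77
tool_pos: [0.7765, -0.1508, 0.0394]
orientation: [-1.044, 1.408, 1.365]
ft_force: [1.1, -2.3, -0.7]
width: 0.0517
bar rel
now case [-155.6    0.2   39.4] dir [ 0.25 -0.   -0.97] jaw [-0. -1.  0.] q [-0.23  1.12  0.48 -0.05  1.8  -1.77] F [-1.2  2.3 -0.7] w 51.7 t 10.77
[-155.41180955   -0.5          39.04074174] w [-0.1  0.1  0.4] d [0.4 0.1 0.7] steps 0.1
[-159.22812349    0.           47.44793646] w [-0.1  0.1  0.4] d [-8.7 -1.5  0.2] steps 0.2
[-163.16291408    0.           58.25868476] w [-0.1  0.1  0.4] d [-20.1  -2.6   0.3] steps 0.5
[-165.16065962    0.           69.58846272] w [-0.1  0.1  0.4] d [-31.6  -1.7   0.3] steps 0.8
[-165.16065962    0.           81.09302076] w [-0.1  0.1  0.4] d [-42.7   1.2   0.3] steps 1.0
[-163.16291408    0.           92.42279871] w [-0.1  0.1  0.4] d [-53.2   6.    0.3] steps 1.3
[-159.22812349    0.          103.23354701] w [-0.1  0.1  0.4] d [-62.7  12.6   0.3] steps 1.5
[-153.47584447    0.          113.19678654] w [-0.1  0.1  0.4] d [-70.9  20.6   0.2] steps 1.8
[-146.08085711    0.          122.0097893 ] w [-0.1  0.1  0.4] d [-77.5  30.    0.2] steps 2.0
[-137.26785435    0.          129.40477666] w [-0.1  0.1  0.4] d [-82.5  40.4   0.2] steps 2.2
[-130.39693269    0.          133.61528287] w [-0.1  0.1  0.4] d [-84.8  48.1   0.2] steps 2.3
[-122.41180955   -0.5         138.34074174] w [-0.1  0.1  0.4] d [-87.4  57.    0.7] steps 2.5
[-112.41180955   -0.5         139.34074174] w [-0.1  0.1  0.4] d [-85.8  67.    0.6] steps 2.6
[-103.41180955   -0.5         139.34074174] w [-0.1  0.1  0.4] d [-83.6  75.7   0.6] steps 2.7
[-96.41180955  -0.5        139.34074174] w [-0.1  0.1  0.4] d [-81.8  82.4   0.6] steps 2.8
[-95.41180955  -0.5        132.34074174] w [-0.1  0.1  0.4] d [-74.8  81.6   0.6] steps 2.7
[-95.41180955  -0.5        126.34074174] w [-0.1  0.1  0.4] d [-69.   80.1   0.6] steps 2.5
```

```bash
python3 -m pendant '[{"wx":0,"wy":0,"wz":0,"dx":-9,"dy":-2,"dz":0,"grip":0.55},{"wx":0,"wy":0,"wz":0,"dx":-20,"dy":-3,"dz":0,"grip":0.55},{"wx":0,"wy":0,"wz":0,"dx":-32,"dy":-2,"dz":0,"grip":0.55},{"wx":0,"wy":0,"wz":0,"dx":-43,"dy":1,"dz":0,"grip":0.55},{"wx":0,"wy":0,"wz":0,"dx":-53,"dy":6,"dz":0,"grip":0.55},{"wx":0,"wy":0,"wz":0,"dx":-63,"dy":13,"dz":0,"grip":0.55},{"wx":0,"wy":0,"wz":0,"dx":-71,"dy":21,"dz":0,"grip":0.55},{"wx":0,"wy":0,"wz":0,"dx":-77,"dy":30,"dz":0,"grip":0.55},{"wx":0,"wy":0,"wz":0,"dx":-82,"dy":40,"dz":0,"grip":0.55},{"wx":0,"wy":0,"wz":0,"dx":-84,"dy":47,"dz":0,"grip":0.55},{"wx":0,"wy":0,"wz":0,"dx":-84,"dy":47,"dz":0,"grip":0.55},{"wx":0,"wy":0,"wz":0,"dx":-84,"dy":47,"dz":0,"grip":0.55}]'
python3 - <<'E'
from g import *
d=tilt(15,'+x');u=np.array(d);j=(0,1,0);O=10*u
rows([((x,-.5,z)+O,d,j) for x,z in((-125,148),(-115,149),(-106,149),(-99,149),(-98,142),(-98,136))])
a,D=r.grab_frame("scene"); b,D2=r.grab_frame("top")
q=(cloud("scene",D).reshape(-1,3)-tc)@Rc*1000
m=(abs(q[:,1])<24)&(q[:,0]<-84)&(q[:,0]>-175)&(q[:,2]>60)&(q[:,2]<180); print(q[m].round().astype(int)[::4].tolist())
cv2.imwrite("pics/s6.png",cv2.resize(a[190:270,230:310],(600,600),interpolation=cv2.INTER_CUBIC))
E
```

```text
clock: 11.77
tool_pos: [0.7521, -0.1499, 0.1337]
orientation: [-1.045, 1.408, 1.365]
ft_force: [-0.5, -3.6, -1.2]
width: 0.0516
now case [-131.2    0.2  133.7] dir [ 0.25 -0.   -0.97] jaw [-0. -1.  0.] q [-0.24  0.96  0.55 -0.05  1.88 -1.78] F [ 0.4  3.7 -1.2] w 51.6 t 11.77
[-122.41180955   -0.5         138.34074174] w [-0.1  0.   0.5] d [-2.3  9.6  0.7] steps 0.2
[-112.41180955   -0.5         139.34074174] w [-0.1  0.   0.5] d [-0.8 19.6  0.7] steps 0.5
[-103.41180955   -0.5         139.34074174] w [-0.1  0.   0.5] d [ 1.5 28.3  0.7] steps 0.7
[-96.41180955  -0.5        139.34074174] w [-0.1  0.   0.5] d [ 3.2 35.1  0.6] steps 0.8
[-95.41180955  -0.5        132.34074174] w [-0.1  0.   0.5] d [10.3 34.3  0.6] steps 0.9
[-95.41180955  -0.5        126.34074174] w [-0.1  0.   0.5] d [16.1 32.8  0.6] steps 0.9
[[-122, -12, 171], [-124, -9, 170], [-124, -3, 169], [-123, 3, 167], [-107, -8, 131], [-86, -18, 102], [-85, -13, 99], [-129, -11, 143], [-134, -21, 144], [-132, -4, 145], [-134, -15, 142], [-128, 6, 142], [-134, -3, 143], [-136, -14, 140], [-132, 10, 143], [-134, 0, 141], [-129, 
[... 362 characters left out ...]
 [-117, 1, 91], [-121, -10, 90], [-86, 24, 65], [-122, 20, 101], [-115, 6, 88], [-119, -4, 87], [-124, -14, 88], [-119, 11, 90], [-122, 0, 87], [-127, -10, 88], [-119, 17, 88], [-126, 7, 90], [-128, -4, 88], [-132, -14, 87], [-122, 12, 85], [-129, 3, 88], [-134, -7, 89], [-118, 14, 77], [-131, 7, 88], [-135, -4, 87], [-139, -14, 86], [-133, 7, 85], [-139, -2, 88], [-142, -13, 86], [-135, 8, 84], [-143, -1, 88], [-146, -11, 86], [-141, 8, 86], [-143, -3, 83], [-151, -12, 88], [-144, 9, 86], [-150, -1, 87], [-153, -12, 85], [-149, 11, 87], [-154, 1, 88], [-162, -8, 93], [-151, 12, 86], [-163, 4, 95], [-163, -7, 89], [-159, 12, 91], [-165, 2, 93], [-165, -10, 86], [-164, 8, 90], [-164, 14, 89]]
```

View pics/s6.png

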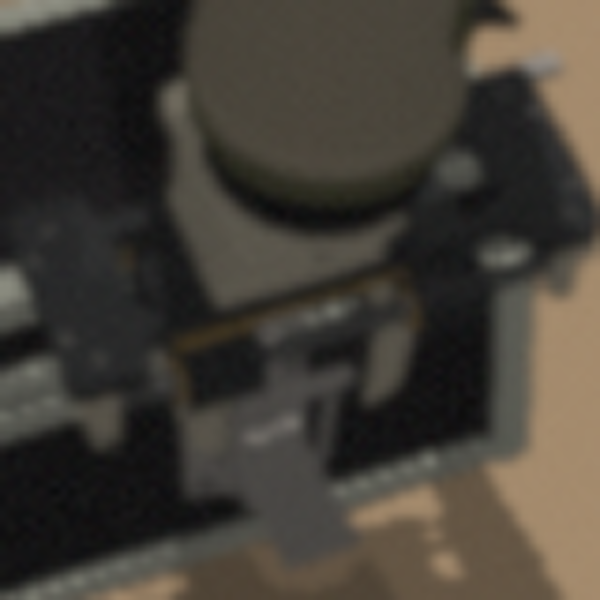

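```bash
python3 -m pendant '[{"wx":0,"wy":0,"wz":0,"dx":-4,"dy":10,"dz":0,"grip":0.55},{"wx":0,"wy":0,"wz":0,"dx":-4,"dy":15,"dz":0,"grip":0.55},{"wx":0,"wy":0,"wz":0,"dx":-3,"dy":20,"dz":0,"grip":0.55},{"wx":0,"wy":0,"wz":0,"dx":-2,"dy":25,"dz":0,"grip":0.55},{"wx":0,"wy":0,"wz":0,"dx":0,"dy":30,"dz":0,"grip":0.55},{"wx":0,"wy":0,"wz":0,"dx":1,"dy":35,"dz":0,"grip":0.55},{"wx":0,"wy":0,"wz":0,"dx":1,"dy":35,"dz":0,"grip":0.55},{"wx":0,"wy":0,"wz":0,"dx":1,"dy":35,"dz":0,"grip":0.55},{"wx":0,"wy":0,"wz":0,"dx":1,"dy":35,"dz":0,"grip":0.55}]'
python3 - <<'E'
from g import *
d=tilt(15,'+x');u=np.array(d);j=(0,1,0);O=10*u
rows([((x,-.5,z)+O,d,j) for x,z in((-98,150),(-98,142),(-98,136))])
a,D=r.grab_frame("scene")
q=(cloud("scene",D).reshape(-1,3)-tc)@Rc*1000
m=(abs(q[:,1])<24)&(q[:,0]<-84)&(q[:,0]>-175)&(q[:,2]>105)&(q[:,2]<180); print(q[m].round().astype(int)[::2].tolist())
cv2.imwrite("pics/s7.png",cv2.resize(a[190:270,230:310],(600,600),interpolation=cv2.INTER_CUBIC))
E
```

```text
clock: 12.62
tool_pos: [0.7181, -0.1485, 0.1397]
orientation: [-1.043, 1.409, 1.366]
ft_force: [1.1, -4.9, -1.5]
width: 0.0516
now case [-9.710e+01  1.000e-01  1.397e+02] dir [ 0.25 -0.   -0.97] jaw [-0. -1.  0.] q [-0.25  0.83  0.74 -0.05  1.82 -1.78] F [-1.3  4.8 -1.5] w 51.6 t 12.62
[-95.41180955  -0.5        140.34074174] w [-0.1  0.1  0.3] d [-0.2  1.8  0.6] steps 0.1
[-95.41180955  -0.5        132.34074174] w [-0.1  0.1  0.3] d [ 7.6 -0.2  0.6] steps 0.2
[-95.41180955  -0.5        126.34074174] w [-0.1  0.1  0.3] d [13.4 -1.7  0.6] steps 0.3
[[-85, -10, 172], [-86, -9, 170], [-100, -15, 169], [-105, -19, 171], [-86, -8, 155], [-89, -13, 156], [-108, -15, 172], [-87, 1, 156], [-90, -4, 156], [-92, -9, 156], [-105, -13, 167], [-110, -17, 170], [-91, 2, 156], [-91, -3, 153], [-90, -10, 150], [-84, -21, 140], [-115, -15, 170], [-92, 3, 154], [-92, -3, 151], [-91, -9, 148], [-119, -11, 172], [-115, -18, 166], [-90, 0, 146], [-91, -6, 145], [-96, -10, 148], [-119, -7, 171], [-121, -12, 170], [-111, 18, 169], [-116, 14, 173], [-90, 0, 142], [-118, 4, 170], [-122, -1, 172], [-123, -6, 
[... 700 characters left out ...]
1], [-103, -12, 125], [-103, -18, 122], [-104, 20, 137], [-106, 12, 135], [-109, 7, 135], [-107, 1, 131], [-107, -20, 122], [-104, 18, 131], [-106, 10, 130], [-108, -19, 119], [-84, 17, 107], [-87, 9, 106], [-108, -22, 114], [-87, 18, 106], [-104, 18, 124], [-111, -21, 113], [-107, 16, 121], [-109, -21, 107], [-108, 17, 119], [-108, 20, 116], [-112, 19, 116], [-112, 19, 107], [-144, -1, 106], [-157, -11, 115], [-155, 0, 114], [-158, -4, 115], [-158, -10, 112], [-156, -17, 107], [-157, 7, 115], [-158, 2, 114], [-158, -4, 111], [-159, -10, 109], [-159, -15, 107], [-157, 10, 112], [-157, 4, 109], [-159, -1, 110], [-160, -6, 108], [-161, 12, 113], [-158, 5, 107], [-159, 14, 108], [-160, 9, 107]]
```

```bash
python3 -m pendant '[{"wx":0,"wy":0,"wz":0,"dx":0,"dy":1,"dz":0,"grip":0.55},{"wx":0,"wy":0,"wz":0,"dx":3,"dy":0,"dz":0,"grip":0.55},{"wx":0,"wy":0,"wz":0,"dx":6,"dy":-0.5,"dz":0,"grip":0.55},{"wx":0,"wy":0,"wz":0,"dx":9,"dy":-1,"dz":0,"grip":0.55},{"wx":0,"wy":0,"wz":0,"dx":11,"dy":-2,"dz":0,"grip":0.55},{"wx":0,"wy":0,"wz":0,"dx":11,"dy":-2,"dz":0,"grip":0.55},{"wx":0,"wy":0,"wz":0,"dx":11,"dy":-2,"dz":0,"grip":0.55}]'
python3 - <<'E'
from g import *
rows([])
a,D=r.grab_frame("scene")
q=(cloud("scene",D).reshape(-1,3)-tc)@Rc*1000
m=(abs(q[:,1])<28)&(abs(q[:,1])>13)&(q[:,0]<-90)&(q[:,0]>-120)&(q[:,2]>115)&(q[:,2]<155); print(q[m].round().astype(int).tolist())
cv2.imwrite("pics/s8.png",cv2.resize(a[190:270,230:310],(600,600),interpolation=cv2.INTER_CUBIC))
E
```

```text
clock: 13.25
tool_pos: [0.717, -0.1485, 0.1296]
orientation: [-1.043, 1.409, 1.366]
ft_force: [-2.3, -4.7, 4.4]
width: 0.0511
now case [-9.610e+01  1.000e-01  1.296e+02] dir [ 0.25 -0.   -0.97] jaw [-0. -1.  0.] q [-0.25  0.83  0.76 -0.05  1.8  -1.78] F [2.1 4.8 4.4] w 51.1 t 13.25
[[-100, -26, 153], [-98, -27, 146], [-104, -28, 151], [-98, -27, 142], [-105, -27, 149], [-95, -25, 137], [-95, -28, 135], [-105, -27, 145], [-111, -28, 150], [-100, -23, 138], [-101, -26, 137], [-101, -17, 138], [-102, -19, 137], [-102, -22, 136], [-102, -25, 135], [-104, -27, 135], [-102, -16, 134], [-99, -20, 130], [-104, -27, 132], [-96, 14, 138], [-100, -19, 128], [-109, 24, 151], [-99, 18, 139], [-99, 16, 138], [-101, 13, 138], [-102, -19, 125], [-110, 28, 149], [-108, 24, 146], [-101, 19, 137], [-101, 16, 136], [-101, 14, 135], [-106, -14, 128], [-101, -19, 121], [-101, -22, 118], [-109, 28, 145], [-101, 22, 134], [-103, 20, 135], [-101, -19, 116], [-104, -21, 119], [-98, 19, 126], [-100, 17, 127], [-107, 28, 135], [-102, 20, 127], [-104, 18, 127], [-107, 28, 131], [-100, 20, 120], [-104, 18, 123], [-103, 18, 118]]
```

View pics/s8.png

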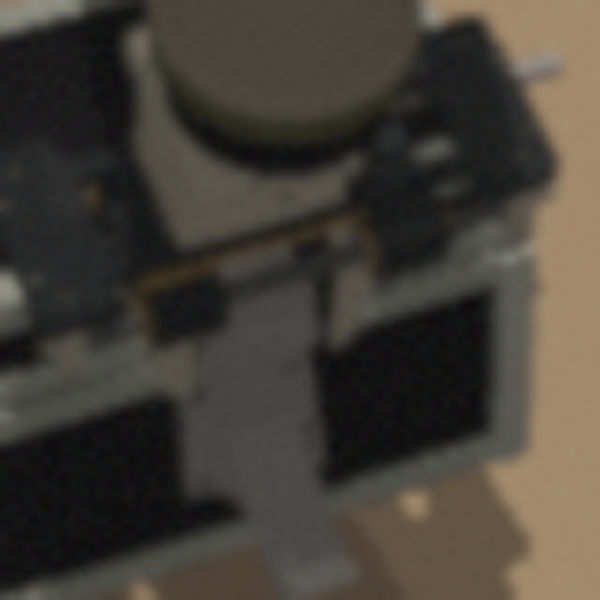

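```bash
python3 -m pendant '[{"wx":0,"wy":0,"wz":0,"dx":0,"dy":0,"dz":0,"grip":0.35},{"wx":0,"wy":0,"wz":0,"dx":0,"dy":0,"dz":0,"grip":0.2},{"wx":0,"wy":0,"wz":0,"dx":0,"dy":0,"dz":0,"grip":0.2},{"wx":0,"wy":0,"wz":0,"dx":0,"dy":0,"dz":0,"grip":0.2},{"wx":0,"wy":0,"wz":0,"dx":-20,"dy":0,"dz":0,"grip":0.2},{"wx":0,"wy":0,"wz":0,"dx":-45,"dy":0,"dz":0,"grip":0.2},{"wx":0,"wy":0,"wz":0,"dx":-70,"dy":0,"dz":0,"grip":0.2},{"wx":0,"wy":0,"wz":0,"dx":-80,"dy":-35,"dz":0,"grip":0.2},{"wx":0,"wy":0,"wz":0,"dx":-80,"dy":-60,"dz":0,"grip":0.2},{"wx":0,"wy":0,"wz":0,"dx":-80,"dy":-60,"dz":0,"grip":0.6},{"wx":0,"wy":0,"wz":0,"dx":-80,"dy":-60,"dz":0,"grip":1},{"wx":0,"wy":0,"wz":0,"dx":-80,"dy":-60,"dz":0,"grip":1}]'
python3 - <<'E'
from g import *
d=tilt(18,'+x');u=np.array(d);j=(0,1,0)
rows([((-175,0,200),d,j),((-172,0,110),d,j)])
a,D=r.grab_frame("scene")
q=(cloud("scene",D).reshape(-1,3)-tc)@Rc*1000
m=(abs(q[:,1])<28)&(q[:,0]<-90)&(q[:,0]>-190)&(q[:,2]>20)&(q[:,2]<150); print(q[m].round().astype(int)[::5].tolist())
cv2.imwrite("pics/s9.png",cv2.resize(a[180:280,220:320],(600,600),interpolation=cv2.INTER_CUBIC))
E
```

```text
clock: 14.3
tool_pos: [0.7857, -0.1486, 0.1795]
orientation: [-1.038, 1.412, 1.375]
ft_force: [0.2, -0.5, -1.5]
width: 0.0591
now case [-164.7   -2.3  179.5] dir [ 0.26 -0.   -0.97] jaw [-0. -1.  0.] q [-0.23  1.24  0.03 -0.05  2.13 -1.78] F [-0.2  0.5 -1.5] w 59.1 t 14.3
[-175.    0.  200.] w [-0.   0.2  2.9] d [-22.5  -4.6  -2.2] steps 0.6
[-172.    0.  110.] w [-0.   0.2  2.9] d [ 65.2 -25.1  -2.5] steps 1.7
[[-102, -19, 133], [-102, -22, 120], [-106, -20, 112], [-106, -22, 98], [-107, -19, 97], [-100, -6, 91], [-112, -17, 99], [-101, -2, 90], [-104, -17, 87], [-98, 12, 90], [-106, -1, 92], [-108, -15, 87], [-107, 9, 93], [-107, -6, 86], [-111, 19, 98], [-105, 2, 83], [-113, -10, 87], [-111, 17, 92], [-112, 2, 87], [-113, -13, 81], [-110, 17, 87], [-114, 3, 84], [-116, -11, 80], [-112, 14, 83], [-117, 1, 83], [-123, -12, 83], [-117, 10, 83], [-119, -4, 78], [-116, 19, 82], [-121, 6, 81], [-126, -7, 80], [-117, 14, 76], [-127, 2, 81], [-130, -12, 78], [-126, 8, 79], [-128, -6, 74], [-129, 12, 80], [-132, -2, 76], [-136, -15, 74], [-132, 1, 73], [-139, -11, 75], [-136, 6, 76], [-139, -8, 71], [-138, 10, 75], [-142, -4, 73], [-140, 14, 74], [-142, 0, 71], [-146, -14, 68], [-143, 3, 68], [-149, -10, 69], [-146, 7, 70], [-148, -7, 65], [-146, 10, 66], [-154, -2, 69], [-159, -14, 69], [-153, 4, 67], [-163, -7, 73], [-154, 8, 65], [-164, -3, 72], [-162, 8, 71], [-162, 11, 67]]
```

View pics/s9.png

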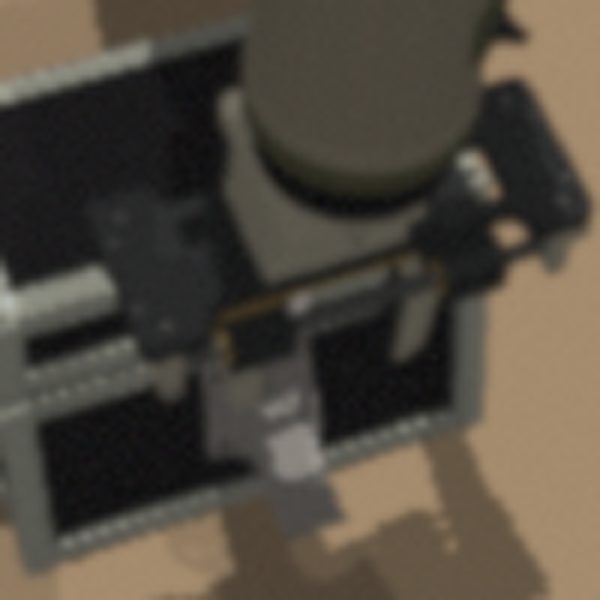

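Run:
```python
from g import *
import k
def dist(c,t):
    u=np.array(tilt(t,'+x')); w=W(c)-k.lt*(Rc@u); return np.hypot(np.hypot(*w[:2])-k.r0,w[2]-k.h)
t0,R0,s=now(); print(C(t0),s['q'].round(3),dist(C(t0),15))
for c in((-145,0,72),(-143,0,60),(-138,0,50),(-132,0,42),(-127,0,38),(-122,0,36)):
    print(c,[(t,dist(c,t).round(3), round(c[0]-np.tan(np.radians(t))*(159-c[2])+37.5/np.cos(np.radians(t)))) for t in(15,20,25,28,31)])
```

```text
[-166.02720702   -1.78385815  183.50674368] [-0.229  1.236  0.026 -0.055  2.131 -1.785] 0.9679376510526092
(-145, 0, 72) [(15, np.float64(0.918), -129), (20, np.float64(0.945), -137), (25, np.float64(0.971), -144), (28, np.float64(0.986), -149), (31, np.float64(1.0), -154)]
(-143, 0, 60) [(15, np.float64(0.914), -131), (20, np.float64(0.941), -139), (25, np.float64(0.967), -148), (28, np.float64(0.982), -153), (31, np.float64(0.997), -159)]
(-138, 0, 50) [(15, np.float64(0.907), -128), (20, np.float64(0.934), -138), (25, np.float64(0.96), -147), (28, np.float64(0.975), -153), (31, np.float64(0.99), -160)]
(-132, 0, 42) [(15, np.float64(0.899), -125), (20, np.float64(0.927), -135), (25, np.float64(0.953), -145), (28, np.float64(0.968), -152), (31, np.float64(0.983), -159)]
(-127, 0, 38) [(15, np.float64(0.894), -121), (20, np.float64(0.921), -131), (25, np.float64(0.948), -142), (28, np.float64(0.963), -149), (31, np.float64(0.978), -156)]
(-122, 0, 36) [(15, np.float64(0.888), -116), (20, np.float64(0.916), -127), (25, np.float64(0.942), -138), (28, np.float64(0.958), -145), (31, np.float64(0.973), -152)]
```

Run:
```python
from g import *
j=(0,1,0)
rows([((-158,0,115),tilt(16,'+x'),j),((-152,0,90),tilt(20,'+x'),j)])
```

```text
now case [-166.    -1.8  183.5] dir [ 0.25 -0.   -0.97] jaw [-0. -1.  0.] q [-0.23  1.24  0.03 -0.05  2.13 -1.78] F [ 0.7 -0.   0.7] w 55.0 t 14.35
[-158.    0.  115.] w [-0.   0.1  1.3] d [68.3 -9.6 -1.9] steps 1.7
[-152.    0.   90.] w [-0.   0.1  5.3] d [ 94.  -10.2  -2. ] steps 2.3
```

```bash
python3 -m pendant '[{"wx":0,"wy":0,"wz":0,"dx":35,"dy":-10,"dz":-2,"grip":1},{"wx":0,"wy":0,"wz":1,"dx":68,"dy":-10,"dz":-2,"grip":1},{"wx":0,"wy":0,"wz":5,"dx":85,"dy":-10,"dz":-2,"grip":1},{"wx":0,"wy":0,"wz":5,"dx":85,"dy":-10,"dz":-2,"grip":1},{"wx":0,"wy":0,"wz":5,"dx":85,"dy":-10,"dz":-2,"grip":1},{"wx":0,"wy":0,"wz":5,"dx":85,"dy":-10,"dz":-2,"grip":1},{"wx":0,"wy":0,"wz":5,"dx":85,"dy":-10,"dz":-2,"grip":1}]'
python3 - <<'E'
from g import *
j=(0,1,0)
T=[]
for th,s,pen in((1.1,46,-8),(1.1,46,1),(1.0,46,2),(.85,46,3),(.7,46,3),(.55,47,4),(.42,47,4),(.3,48,4),(.2,48,4),(.12,48,4)):
    off=6+7.5*abs(np.sin(np.radians(67)-th))-pen
    T.append((np.array([-102-s*np.sin(th)-off*np.cos(th),0,85-s*np.cos(th)+off*np.sin(th)]),tilt(23,'+x'),j))
rows(T)
E
```

```text
clock: 14.93
tool_pos: [0.7788, -0.1521, 0.1101]
orientation: [-1.004, 1.46, 1.416]
ft_force: [-0.1, 0.4, 0.8]
width: 0.0086
now case [-158.     1.4  110.1] dir [ 0.32  0.   -0.95] jaw [-0. -1. -0.] q [-0.23  1.33  0.02 -0.07  2.11 -1.79] F [ 0.1 -0.4  0.8] w 8.6 t 14.93
[-149.58169179    0.           77.07478657] w [-0.1 -0.1  4.3] d [33.9 -2.6  1.4] steps 0.8
[-145.49932669    0.           69.05392033] w [-0.1 -0.1  4.3] d [42.8 -1.3  1.4] steps 1.0
[-143.55193275    0.           64.57577803] w [-0.1 -0.1  4.3] d [47.7 -0.9  1.4] steps 1.1
[-140.09295518    0.           58.66370746] w [-0.1 -0.1  4.3] d [54.4  0.4  1.4] steps 1.3
[-136.52321973    0.           53.93538089] w [-0.1 -0.1  4.3] d [60.   2.3  1.4] steps 1.4
[-131.98317316    0.           48.25246078] w [-0.1 -0.1  4.3] d [66.9  4.8  1.4] steps 1.6
[-127.65574059    0.           44.98352189] w [-0.1 -0.1  4.3] d [71.4  7.8  1.4] steps 1.7
[-123.56916878    0.           41.4280489 ] w [-0.1 -0.1  4.3] d [76.  10.6  1.4] steps 1.8
[-119.55696641    0.           39.58270873] w [-0.1 -0.1  4.3] d [79.1 13.8  1.4] steps 1.9
[-116.18835956    0.           38.36313718] w [-0.1 -0.1  4.3] d [81.3 16.6  1.4] steps 2.0
```

```bash
python3 -m pendant '[{"wx":0,"wy":0,"wz":2,"dx":20,"dy":-3,"dz":1,"grip":1},{"wx":0,"wy":0,"wz":4,"dx":34,"dy":-3,"dz":1,"grip":1},{"wx":0,"wy":0,"wz":4,"dx":34,"dy":-3,"dz":1,"grip":1},{"wx":0,"wy":0,"wz":4,"dx":34,"dy":-3,"dz":1,"grip":1},{"wx":0,"wy":0,"wz":4,"dx":34,"dy":-3,"dz":1,"grip":1}]'
python3 - <<'E'
from g import *
j=(0,1,0)
T=[]
for th,s,pen,t in((1.1,46,1,23),(1.0,46,2,23),(.85,46,3,23),(.7,46,3,23),(.55,47,4,24),(.42,47,4,25),(.3,48,4,26),(.2,48,4,27),(.12,48,4,27)):
    off=6+7.5*abs(np.sin(np.radians(90-t)-th))-pen
    T.append((np.array([-102-s*np.sin(th)-off*np.cos(th),0,85-s*np.cos(th)+off*np.sin(th)]),tilt(t,'+x'),j))
rows(T)
q=(cloud("scene",r.grab_frame("scene")[1]).reshape(-1,3)-tc)@Rc*1000
m=(abs(q[:,1])<28)&(q[:,0]<-120)&(q[:,0]>-190)&(q[:,2]>20)&(q[:,2]<80); print(q[m].round().astype(int)[::5].tolist())
E
```

```text
clock: 15.35
tool_pos: [0.7614, -0.1491, 0.0727]
orientation: [-0.962, 1.507, 1.465]
ft_force: [-0.3, -0.3, 1.0]
width: 0.0006
now case [-140.5   -0.9   72.7] dir [ 0.38  0.   -0.92] jaw [-0. -1. -0.] q [-0.22  1.38  0.02 -0.09  2.13 -1.79] F [0.3 0.3 1. ] w 0.6 t 15.35
[-145.49932669    0.           69.05392033] w [-0.1 -0.   0.4] d [ 1.5 -6.  -0.9] steps 0.2
[-143.55193275    0.           64.57577803] w [-0.1 -0.   0.4] d [ 6.3 -6.  -0.9] steps 0.2
[-140.09295518    0.           58.66370746] w [-0.1 -0.   0.4] d [13.1 -5.1 -0.9] steps 0.3
[-136.52321973    0.           53.93538089] w [-0.1 -0.   0.4] d [18.9 -3.6 -0.9] steps 0.5
[-131.89174672    0.           48.19640676] w [-0.1 -0.   1.4] d [25.9 -1.5 -0.9] steps 0.6
[-127.47792453    0.           44.90411412] w [-0.1 -0.   2.4] d [30.7  1.3 -0.9] steps 0.7
[-123.3196847     0.           41.35087443] w [-0.1 -0.   3.4] d [35.6  3.8 -0.9] steps 0.9
[-119.25208223    0.           39.52090564] w [-0.1 -0.   4.4] d [38.8  6.8 -0.9] steps 0.9
[-115.91390421    0.           38.33004353] w [-0.1 -0.   4.4] d [41.2  9.4 -0.9] steps 1.0
[[-131, 10, 76], [-151, 9, 76], [-144, 10, 65], [-153, -8, 65], [-150, 12, 67], [-153, -2, 64], [-164, -13, 71], [-163, 5, 74], [-160, -11, 63], [-164, 6, 71], [-162, 8, 66]]
```

```bash
python3 -m pendant '[{"wx":0,"wy":0,"wz":0,"dx":3,"dy":-4,"dz":-1,"grip":1},{"wx":0,"wy":0,"wz":0,"dx":7,"dy":-5,"dz":-1,"grip":1},{"wx":0,"wy":0,"wz":0,"dx":10,"dy":-5,"dz":-1,"grip":1},{"wx":0,"wy":0,"wz":0,"dx":13,"dy":-5,"dz":-1,"grip":1},{"wx":0,"wy":0,"wz":0,"dx":16,"dy":-4,"dz":-1,"grip":1},{"wx":0,"wy":0,"wz":0,"dx":19,"dy":-4,"dz":-1,"grip":1},{"wx":0,"wy":0,"wz":1,"dx":22,"dy":-3,"dz":-1,"grip":1},{"wx":0,"wy":0,"wz":1,"dx":26,"dy":-2,"dz":-1,"grip":1},{"wx":0,"wy":0,"wz":1,"dx":26,"dy":-2,"dz":-1,"grip":1},{"wx":0,"wy":0,"wz":1,"dx":26,"dy":-2,"dz":-1,"grip":1}]'
python3 - <<'E'
from g import *
j=(0,1,0)
T=[]
for th,s,pen,t in((.55,47,4,24),(.42,47,4,25),(.3,48,4,26),(.2,48,4,27),(.12,48,4,27)):
    off=6+7.5*abs(np.sin(np.radians(90-t)-th))-pen
    T.append((np.array([-102-s*np.sin(th)-off*np.cos(th),0,85-s*np.cos(th)+off*np.sin(th)]),tilt(t,'+x'),j))
rows(T)
q=(cloud("scene",r.grab_frame("scene")[1]).reshape(-1,3)-tc)@Rc*1000
m=(abs(q[:,1])<28)&(q[:,0]<-110)&(q[:,0]>-190)&(q[:,2]>20)&(q[:,2]<80); print(q[m].round().astype(int)[::3].tolist())
E
```

```text
clock: 16.23
tool_pos: [0.7526, -0.1497, 0.0458]
orientation: [-0.949, 1.52, 1.48]
ft_force: [1.0, 0.1, 0.3]
width: 0.0001
now case [-131.7    0.    45.8] dir [ 0.4   0.   -0.92] jaw [-0. -1. -0.] q [-0.23  1.35  0.13 -0.09  2.07 -1.78] F [-1.  -0.1  0.3] w 0.1 t 16.23
[-131.89174672    0.           48.19640676] w [-0.1 -0.   0.2] d [-2.2  0.8  0. ] steps 0.1
[-127.47792453    0.           44.90411412] w [-0.1 -0.   1.2] d [ 2.6  3.5 -0. ] steps 0.2
[-123.3196847     0.           41.35087443] w [-0.1 -0.   2.2] d [ 7.5  5.8 -0. ] steps 0.3
[-119.25208223    0.           39.52090564] w [-0.1 -0.   3.2] d [10.8  8.8 -0. ] steps 0.5
[-115.91390421    0.           38.33004353] w [-0.1 -0.   3.2] d [13.2 11.4 -0. ] steps 0.5
[[-140, 14, 66], [-127, 13, 42], [-136, 11, 33]]
```

```bash
python3 -m pendant '[{"wx":0,"wy":0,"wz":1,"dx":3,"dy":3,"dz":0,"grip":1},{"wx":0,"wy":0,"wz":2,"dx":5,"dy":5,"dz":0,"grip":1},{"wx":0,"wy":0,"wz":2,"dx":7,"dy":6,"dz":0,"grip":1},{"wx":0,"wy":0,"wz":3,"dx":9,"dy":7,"dz":0,"grip":1},{"wx":0,"wy":0,"wz":3,"dx":10,"dy":9,"dz":0,"grip":1},{"wx":0,"wy":0,"wz":3,"dx":10,"dy":9,"dz":0,"grip":1},{"wx":0,"wy":0,"wz":3,"dx":10,"dy":9,"dz":0,"grip":1}]'
python3 - <<'E'
from g import *
rows([])
q=(cloud("scene",r.grab_frame("scene")[1]).reshape(-1,3)-tc)@Rc*1000
m=(abs(q[:,1])<28)&(q[:,0]<-100)&(q[:,0]>-190)&(q[:,2]>15)&(q[:,2]<80); print(q[m].round().astype(int)[::3].tolist())
E
```

```text
clock: 16.87
tool_pos: [0.741, -0.1494, 0.042]
orientation: [-0.918, 1.554, 1.514]
ft_force: [0.4, 0.8, -0.7]
width: 0.0005
now case [-1.201e+02  1.000e-01  4.200e+01] dir [ 0.45  0.   -0.89] jaw [-0. -1. -0.] q [-0.22  1.42  0.02 -0.1   2.15 -1.79] F [-0.3 -0.9 -0.7] w 0.5 t 16.87
[[-129, 13, 53], [-110, 7, 25]]
```

Run:
```python
from g import *
j=(0,1,0)
rows([((-135,0,38),tilt(24,'+x'),j),((-150,0,45),tilt(18,'+x'),j),((-165,0,75),tilt(14,'+x'),j),((-165,0,180),tilt(10,'+x'),j)])
```

```text
now case [-1.201e+02  1.000e-01  4.210e+01] dir [ 0.45  0.   -0.89] jaw [-0. -1. -0.] q [-0.22  1.42  0.02 -0.1   2.15 -1.79] F [-0.9 -0.2  0.3] w 0.6 t 16.92
[-135.    0.   38.] w [-0.1 -0.  -2.6] d [ -3.  -15.1   0.1] steps 0.4
[-150.    0.   45.] w [-0.1 -0.1 -8.6] d [-16.  -25.4   0.1] steps 1.2
[-165.    0.   75.] w [ -0.1  -0.1 -12.6] d [-49.5 -25.4   0.1] steps 1.8
[-165.    0.  180.] w [ -0.1  -0.1 -16.6] d [-1.434e+02  2.170e+01 -1.000e-01] steps 3.5
```

```bash
python3 -m pendant '[{"wx":0,"wy":0,"wz":-3,"dx":-3,"dy":-15,"dz":0,"grip":1},{"wx":0,"wy":0,"wz":-9,"dx":-16,"dy":-25,"dz":0,"grip":1},{"wx":0,"wy":0,"wz":-13,"dx":-35,"dy":-26,"dz":0,"grip":1},{"wx":0,"wy":0,"wz":-13,"dx":-50,"dy":-25,"dz":0,"grip":1},{"wx":0,"wy":0,"wz":-15,"dx":-80,"dy":-12,"dz":0,"grip":1},{"wx":0,"wy":0,"wz":-17,"dx":-115,"dy":5,"dz":0,"grip":1},{"wx":0,"wy":0,"wz":-17,"dx":-143,"dy":21,"dz":0,"grip":1},{"wx":0,"wy":0,"wz":-17,"dx":-143,"dy":21,"dz":0,"grip":1},{"wx":0,"wy":0,"wz":-17,"dx":-143,"dy":21,"dz":0,"grip":1},{"wx":0,"wy":0,"wz":-17,"dx":-143,"dy":21,"dz":0,"grip":1}]'
python3 - <<'E'
from g import *
j=(0,1,0)
rows([((-130,0,260),tilt(0,'+x'),j),((-20,0,320),tilt(0,'+x'),j)])
E
```

```text
clock: 17.75
tool_pos: [0.7871, -0.1511, 0.1803]
orientation: [-1.095, 1.349, 1.302]
ft_force: [-0.5, -0.2, -0.8]
width: 0.0002
now case [-1.662e+02  1.000e-01  1.803e+02] dir [ 0.17  0.   -0.99] jaw [-0. -1. -0.] q [-0.24  0.98  0.43 -0.04  1.9  -1.78] F [ 0.5  0.2 -0.8] w 0.2 t 17.75
[-130.    0.  260.] w [-0.1 -0.1 -9.6] d [-72.6  49.   -0.1] steps 2.1
[-20.   0. 320.] w [-0.1 -0.1 -9.6] d [-113.4  167.5   -0.4] steps 4.9
```

```bash
python3 -m pendant '[{"wx":0,"wy":0,"wz":-5,"dx":-38,"dy":15,"dz":0,"grip":1},{"wx":0,"wy":0,"wz":-10,"dx":-75,"dy":35,"dz":0,"grip":1},{"wx":0,"wy":0,"wz":-10,"dx":-100,"dy":70,"dz":0,"grip":1},{"wx":0,"wy":0,"wz":-10,"dx":-113,"dy":110,"dz":0,"grip":1},{"wx":0,"wy":0,"wz":-10,"dx":-113,"dy":150,"dz":0,"grip":1},{"wx":0,"wy":0,"wz":-10,"dx":-108,"dy":190,"dz":0,"grip":1},{"wx":0,"wy":0,"wz":-10,"dx":-103,"dy":220,"dz":0,"grip":1},{"wx":0,"wy":0,"wz":-10,"dx":-103,"dy":220,"dz":0,"grip":1},{"wx":0,"wy":0,"wz":-10,"dx":-103,"dy":220,"dz":0,"grip":1},{"wx":0,"wy":0,"wz":-10,"dx":-103,"dy":220,"dz":0,"grip":1}]'
python3 - <<'E'
from g import *
rows([])
a,D=r.grab_frame("scene"); b,D2=r.grab_frame("top")
cv2.imwrite("pics/z.png",np.hstack([cv2.resize(a[150:290,190:330],(400,560),interpolation=cv2.INTER_CUBIC)[:400],cv2.resize(b[120:260,230:370],(400,400))]) if 0 else np.hstack([cv2.resize(a[160:290,190:320],(400,400),interpolation=cv2.INTER_CUBIC),cv2.resize(b[120:260,230:370],(400,400))]))
for n,d,o in(("scene",D,np.load("pics/scene0.npy")),("top",D2,np.load("pics/top0.npy"))):
    q=(cloud(n,d).reshape(-1,3)-tc)@Rc*1000
    m=(abs(q[:,1])<28)&(q[:,0]<-84)&(q[:,0]>-190)&(q[:,2]>15)&(q[:,2]<150); print(n,q[m].round().astype(int)[::8].tolist())
    m=(abs(q[:,1])<110)&(abs(q[:,1])>50)&(q[:,0]>-78)&(q[:,0]<75)&(q[:,2]>150)&(q[:,2]<190); c=np.linalg.lstsq(np.c_[q[m][:,:2],np.ones(m.sum())],q[m,2],rcond=None)[0]; print("lid",m.sum(),c.round(3))
    m=(q[:,1]<-135)&(q[:,1]>-172)&(abs(q[:,0])<90)&(q[:,2]>100)&(q[:,2]<170); print("pin",m.sum(),np.median(q[m],0).round(1))
# bystanders: change against the first pictures
P0=cloud("top",np.load("pics/top0.npy"));P1=cloud("top",D2)
for nm,(u,v) in dict(bottle=(137,178),jar=(416,194),palette=(149,256),pot=(396,272)).items():
    w=np.s_[v-22:v+22,u-28:u+28]; f=lambda P:(P[w][P[w][...,2]>.006].mean(0)*1000).round(1); print(nm,f(P0),f(P1))
E
```

```text
clock: 18.58
tool_pos: [0.5873, -0.143, 0.3164]
orientation: [-1.182, 1.227, 1.178]
ft_force: [0.4, 0.6, 0.5]
width: 0.0007
now case [ 33.8  -0.5 316.4] dir [-0.  0. -1.] jaw [-0. -1. -0.] q [-0.32  0.12  1.32 -0.    1.7  -1.85] F [-0.4 -0.6  0.5] w 0.7 t 18.58
scene [[-91, -9, 148], [-94, -5, 148], [-94, -5, 144], [-101, -26, 137], [-89, 12, 135], [-90, 9, 130], [-95, 17, 134], [-105, -3, 135], [-101, 16, 136], [-107, -5, 132], [-103, 17, 134], [-106, -5, 127], [-97, 16, 124], [-85, -15, 98], [-106, 10, 126], [-87, 22, 108], [-84, -12, 90], [-87, 1, 95], [-85, 21, 97], [-85, -9, 84], [-85, 19, 92], [-99, -10, 93], [-91, 9, 89], [-84, 19, 83], [-95, -8, 82], [-99, 18, 93], [-106, -4, 91], [-101, 19, 92], [-108, -3, 89], [-86, 17, 71], [-108, -3, 84], [-85, 11, 62], [-108, -5, 79], [-101, 17, 78], [-106, -6, 72], [-100, 16, 72], [-108, -5, 70], [-99, 13, 65], [-107, -8, 64], [-107, 7, 67], [-84, 21, 44], [-106, -8, 54], [-110, -1, 57], [-108, 5, 54], [-109, 12, 53], [-105, -14, 36], [-107, -7, 38], [-106, -1, 35], [-108, 3, 35], [-107, 9, 31], [-113, -14, 27], [-114, -7, 27], [-117, 0, 29]]
lid 1490 [-0.00000e+00 -1.00000e-03  1.72283e+02]
pin 33 [ -15.4 -152.5  149.1]
top []
lid 756 [-3.00000e-03 -2.00000e-03  1.72096e+02]
pin 55 [ -11.5 -146.3  147.3]
bottle [658.7 324.5 142.1] [659.8 326.6 137.7]
jar [ 619.6 -427.4   83.5] [ 602.1 -353.2  295.7]
palette [452.6 359.6  25.3] [452.5 358.7  27.6]
pot [ 393.8 -376.8   46.4] [ 427.  -288.2  337.2]
```

View pics/z.png

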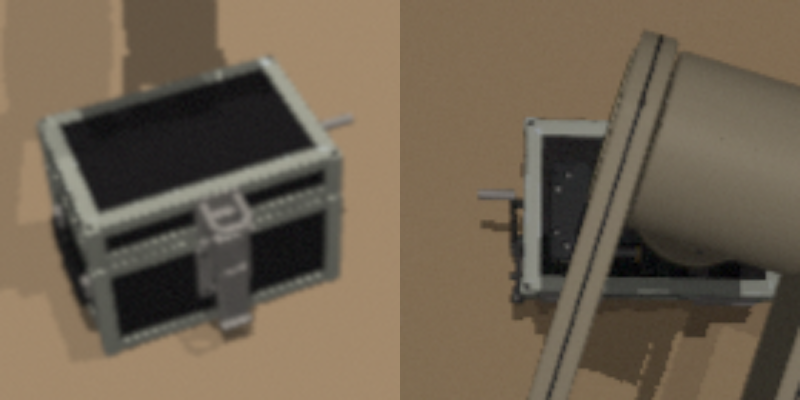

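Run:
```python
from g import *
a=cv2.imread("pics/scene0.png").astype(int); b=r.grab_frame("scene")[0].astype(int)
for nm,(u,v) in dict(bottle=(392,188),jar=(158,268),palette=(359,170),pot=(162,219)).items():
    w=np.s_[v-20:v+20,u-20:u+20]; f=lambda I:cv2.phaseCorrelate(a[w].mean(2),I[w].mean(2)); print(nm,np.round(f(b),2),abs(a[w]-b[w]).mean().round(2))
r.sign_off()
```

```text
Traceback (most recent call last):
ValueError: setting an array element with a sequence. The requested array has an inhomogeneous shape after 1 dimensions. The detected shape was (2,) + inhomogeneous part.
```

Run:
```python
from g import *
a=cv2.imread("pics/scene0.png").astype(int); b=r.grab_frame("scene")[0].astype(int)
for nm,(u,v) in dict(bottle=(392,188),jar=(158,268),palette=(359,170),pot=(162,219)).items():
    w=np.s_[v-20:v+20,u-20:u+20]; print(nm,cv2.phaseCorrelate(a[w].mean(2),b[w].mean(2)),abs(a[w]-b[w]).mean().round(2))
r.sign_off()
```

```text
bottle ((-0.14050516565411542, -0.027553039715385808), 1.0441097545618931) 2.28
jar ((-0.05827383829461397, -0.06322343484168158), 0.9556759198573482) 1.96
palette ((-0.008682127362469316, 0.10667764269106783), 0.9443533909022771) 2.66
pot ((-0.07084695693079368, 0.19090615534274136), 0.8797262944192831) 2.42
the job is handed in; nothing more can be done
```

The case is closed and latched, and I handed the job in at about 19 s of the 64 s allowed. I did the steps in the order you asked:

- **Pawl:** I pushed it forward off the quadrant until it fell onto its stop.
- **Lid:** I lowered it onto the gasket.
- **Loop:** I hooked it into the keeper and released it. It hung there with the lever out at about 1.1 rad.
- **Lever:** I pressed it down until it lay flat.

The last checks, with the arm clear of everything:

- **Lid:** its measured slope is 0.000 to 0.003 rad, below the 0.006 limit for clamped.
- **Lever:** it lies flat, with its plate at case x of about -107 mm.
- **Loop bar:** it is in the keeper.
- **Pawl:** its pin is at case x of about -11 to -15 mm, which matches the 0.72 rad stop.
- **Bottle, jar, palette and pot:** none shifted by more than 0.2 pixel in the scene camera.

Two things did not go cleanly:

- **First grip on the loop:** it held the bar only at the very fingertips, so I let it fall back and gripped it again before hooking.
- **Top-camera check:** the arm blocked the jar and pot from above, so that comparison failed for those two and I relied on the scene camera.

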